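# Changeover: open the double-latched parts case and sort the guide jaws

## Robot

A 7-joint arm with a two-finger parallel gripper is mounted at the origin on the work surface. World frame = base frame: x ahead of the robot, y to its left, z up, the work surface at z = 0. Lengths are in m, angles in rad, forces in N, time in s.
With the tool pointing down it reaches from about 0.4 to 0.9 m from the base axis. Payload 5.5 kg.
Tool frame: the origin (TCP) lies between the finger pads; the fingertips stand 17 mm ahead of it and the grasp point (between the pads) lies 2 mm behind it; y points along the fingers, x is the direction in which the jaws open and shut, and the axes are right-handed (so a half turn about y gives the same grasp; the last joint's range is limited). The gripper opens to 92 mm and grips with 3 to 60 N. Pads are 19 mm wide; open, the fingers measure 130 mm over their backs; the gripper's body (75 mm by 190 mm) begins 47 mm behind the grasp point.
Start: joints at [1.445, 0.501, -0.427, 1.55, 0.221, 1.138, -0.21], TCP at [0.246, -0.601, 0.221] pointing down, gripper open.
Joint ranges: [-2.88, 2.88], [-0.31, 2.03], [-1.54, 1.56], [0.2, 2.42], [-1.41, 4.55], [0.19, 2.02], [-2.57, 2.57]. Speed limits (rad/s): [2.57, 2.57, 3.14, 3.14, 3.14, 3.14, 3.14].

## Interface

Orientations are given as a unit quaternion [x, y, z, w].
In Python, from plant import bot, optics gives the robot as it stands. The module is installed in compiled form; this text tells all that it offers.
- The arm moves only by the tool play_rows, never from a script. Its argument "moves" is a list of rows, each a list of 3 entries, a list of its own where there are three numbers: the shift along the tool's x, y, z in cm, then the turn, a rotation vector about the tool's x, y, z in rad, then the finger opening in cm, from 0 to 9.18. In form: [[[dx, dy, dz], [ax, ay, az], jaw], ...]. A call has 1 to 12 rows; each row is the pose to reach, as a shift and turn from the pose measured when the call began, along the tool's axes at that moment; what a row does not reach only later rows make up. A row lasts 1/8 s, in which the tool goes at most 62.5 mm and 10.7 degrees, less where a joint would pass 70% of its speed; a pose out of reach is approached as far as the arm can. A call with a gripper value outside its range is refused whole. The fingers move at their own pace and stop on an object; "force" is the grip in N (left out, the last holds). Time passes only in rows, so rows that repeat a pose let the fingers close. It gives the time, the measured TCP pose, the force and the opening at its end, in the units of the state.
- bot.sense(): the state, without advancing time (a new reading comes with each control period).
- optics.grab_frame(name): name is "scene" or "top" or "wrist"; returns (picture, depth): 420x560x3 uint8, blue, green, red; 420x560 float32, m along the optical axis (not along the pixel's ray), 0 where there is no reading.
- optics.camera_info(name): a dict with "fx", "fy", "cx", "cy" (pixels), "k1" (the pictures are not rectified: a ray, as slopes to the right and down, at radius r is drawn at 1 + k1 r^2 times it, then the intrinsics apply), "xyz" and "rotation" of the camera in the world; the wrist camera has in their place "T_tool_cam" (4x4, takes a point from camera to tool coordinates, whose origin is the TCP and whose axes are the tool frame's). Camera axes: x right, y down, z forward; pixel columns grow to the right and rows downward; lengths in m; the calibration is good to about 2 mm. A picture is of the moment at which its call begins: read the wrist's pose just before it. camera_info takes no time and is no camera call.
- bot.sign_off(): hands the job in, once; it reports no verdict.
Trained networks look in the newest picture that a camera, given by its name, has taken for a name from the list of things; names that differ only in an ending like _2 or _b are one class to them, and where a whole thing is asked for, a point or a joint stands for the part that bears it (a point fixed in the world has none). Each returns a list of dicts, best first, with "score" (0 to 1); they miss things now and then, are a little off and sometimes report something else, mostly with a low value. They report only what shows in the picture. A call takes as long as a camera call. They do not tell look-alikes from the thing itself.
- optics.recognise(target, camera): "position" ([x, y, z] in m, in world coordinates, good to about 4 mm: the middle of the surface that is visible of it).
- optics.masks_of(target, camera): "pixels" (420x560 bool, what is visible of it).
- optics.tip_of(target, camera): "position" ([x, y, z] in m, in world coordinates, good to about 4 mm: a listed point, or the origin of a listed thing).
The state is a dict: "time_s": time; "q": joint angles; "qd": joint speeds; "tau": joint torques, N m; "ee_pos": TCP position; "tcp_rot": TCP orientation; "wrist_force": force on the tool from outside, world axes, zero at the start; "torque": the same for the moment, N m; "grip_width": finger opening in m.
Only numpy, scipy, OpenCV 4.12 (cv2) and the standard library are available. Lean on these libraries where they do the work, as an engineer would, in place of code of your own. Each camera call takes 0.05 s, during which the arm holds its last target.

## Task

Swing the orange latch fully aside, lift the lid a little until it stands ajar and let go of it, then push the blue catch tab that has come up all the way across, and swing the lid well back past upright. Then take the two guide jaws out and lay each flat, rib up, in its own tray without dropping it: the left-hand jaw (foot pointing left when seen from above with the foot at the far end) in the blue tray, the right-hand jaw in the orange tray. Leave the spanner, jar and nozzle where they are.

Things in the scene. Friction and masses are not known exactly. Their poses are not given: they have to be found in the camera images.
- case: steel parts case, fixed. Origin: centre of the box's underside, on the table. Box 270 (x) x 190 (y) x 90 mm high, walls 6, inner rubber deck 30 mm up. Lid hinged along x at the +y edge. Front ledge 102 mm high at y -97 to -145 (faces roughly world -y): latch pivot at x -60 mm, open well at x 20 to 100 with the blue catch
- latch (a joint): orange latch bar on the ledge, vertical pivot, 0 to 1.5 rad. At 0 its nose lies over the lid's edge and its knob end points to case -y; it grows as the knob swings to case -x (clockwise from above). The lid is clear of it above 1.2. Light friction (1.2 N at the knob), stays where left. Starts at 0 to 0.12
- latch_grip (a point): point inside the latch's upright black knob, at the height to grip (136 mm above the table): knob 18 mm in diameter, its top 14 mm above this point, the orange bar 22 mm below it; 59 mm from the pivot
- latch_pivot (a point): point on the latch's vertical pivot axis, at the height of latch_grip
- lid (a joint): lid angle, rad: 0 shut, 1.8 fully back on its stop, leaning past upright. Stiff hinge (0.62 N m), lid 450 g: stays at any angle. Until the catch is pushed across, it stops the lid at about 0.13. Clear plate with aluminium frame, 270 x 190 mm, from 0 to 10 mm above the hinge line when shut, reaching 190 mm from it
- lid_hinge (a point): middle of the hinge line, 95 mm to case +y of the case's centre, 90 mm above the table
- lid_handle (a point): middle of the lid's black handle bar: 12 mm thick, 100 mm long along case x; when shut 50 mm above the hinge line, 100 mm from it, 40 mm above the lid's face. Beyond about 1.3 rad the lid's outer half gets in the way of a gripper holding it from above: let go and push the lid on from its inner face
- catch (a joint): blue secondary catch on the lid's front edge; slides to case +x, 0 (hooked) to 0.034 m; lid free above 0.025. Friction 1.5 N, no spring, stays where pushed. Starts at 0. Lid shut: sunk in the well, out of reach. Lid ajar at 0.12 rad: stands 22 mm proud of the ledge, is pushed from its -x side (solid flat ledge there); its shank hangs 46 mm below the lid
- catch_top (a point): top centre of the blue catch tab, 16 (x) x 8 mm (y); 98 mm above the table (4 below the ledge's top) when the lid is shut
- left_jaw_center (a point): centre of the loose left-hand jaw: aluminium L-plate 8 mm thick, long arm 110 (y) x 26 mm; at its +y end a foot 28 mm wide with a brass stud sticks out 36 mm to -x. White grip rib 12 (x) x 70 (y) x 36 mm high on mid-arm. Point: mid-rib, 22 mm above the underside. 160 g. Starts rib up on the deck, y roughly along case y, in either x half. Goes in the blue tray
- right_jaw_center (a point): centre of the loose right-hand jaw: aluminium L-plate 8 mm thick, long arm 110 (y) x 26 mm; at its +y end a foot 28 mm wide with a brass stud sticks out 36 mm to +x. White grip rib 12 (x) x 70 (y) x 36 mm high on mid-arm. Point: mid-rib, 22 mm above the underside. 160 g. Starts rib up on the deck, y roughly along case y, in either x half. Goes in the orange tray
- blue_tray: blue plastic tray for the left-hand jaw, fixed to the table; 130 (x) x 160 (y) x 26 mm high, walls and floor 4 mm. Origin: centre of its underside, on the table
- orange_tray: orange plastic tray for the right-hand jaw, fixed to the table; 130 (x) x 160 (y) x 26 mm high, walls and floor 4 mm. Origin: centre of its underside, on the table
- spanner: bystander: steel spanner 150 mm long lying on the table; origin under its middle
- jar: bystander: white jar with blue cap, 66 mm in diameter, 90 mm high; origin at the centre of its underside
- nozzle: bystander: blue nozzle bell, 60 mm in diameter, 75 mm high; origin at the centre of its underside
There are look-alikes about, which are no part of the job. There is more than one size of the orange_tray; the job needs the largest.

How it is judged:
By the outcome, as a careful person would: the job done as asked, in the order asked, and still so for the second after the job is handed in, with the robot touching nothing.
It also fails if it takes over 72 s, if anything falls off the work surface, if the arm or the gripper's body presses on something with over 40 N, if the wrist force passes 120 N, or if a joint passes its speed limit or range.

## Working session

There is one attempt and no reset: what is moved stays moved. The work goes in short steps, Python scripts to look and compute and a tool call to move; the robot and the scene stay as the last step left them, time stands still between calls to the robot, and variables do not carry over. Pictures are saved under pics/ and viewed, and the job is handed in when it is done.

Besides the shell and the picture viewer there is one more tool, called after ">>>" by a JSON object that holds its "name" and its "arguments", one argument or row to a line. play_rows: Moves the arm, as the interface text tells. Its arguments: {"type":"object","properties":{"moves":{"type":"array"},"force":{"type":"number"}},"required":["moves"]}

```bash
mkdir -p pics; ls; cat > h.py <<'E'
import numpy as np, cv2
from scipy.spatial.transform import Rotation as R
from plant import bot, optics
def grab(name,fn):
    s=bot.sense(); im,d=optics.grab_frame(name); cv2.imwrite('pics/'+fn,im); return s,im,d
def Tcam(name,s=None):
    c=optics.camera_info(name)
    if name=='wrist':
        s=s or bot.sense()
        T=np.eye(4);T[:3,:3]=R.from_quat(s['tcp_rot']).as_matrix();T[:3,3]=s['ee_pos']
        return c,T@np.array(c['T_tool_cam'])
    T=np.eye(4); r=np.array(c['rotation']); 
    T[:3,:3]=r if r.shape==(3,3) else R.from_quat(r).as_matrix(); T[:3,3]=c['xyz']; return c,T
def cloud(name,d,s=None):
    c,T=Tcam(name,s)
    v,u=np.mgrid[:420,:560].astype(float)
    K=np.array([[c['fx'],0,c['cx']],[0,c['fy'],c['cy']],[0,0,1]])
    p=cv2.undistortPoints(np.stack([u.ravel(),v.ravel()],1)[:,None],K,np.array([c['k1'],0,0,0.]))[:,0].reshape(420,560,2)
    P=np.concatenate([p*d[...,None],d[...,None]],2)
    W=P@T[:3,:3].T+T[:3,3]; W[d==0]=np.nan
    return W
def rows(target_pos, s=None, target_R=None):
    s=s or bot.sense(); Rt=R.from_quat(s['tcp_rot'])
    d=Rt.inv().apply(np.array(target_pos)-s['ee_pos'])*100
    a=np.zeros(3) if target_R is None else (Rt.inv()*target_R).as_rotvec()
    return np.round(d,2),np.round(a,3)
E
python3 - <<'E'
from h import *
s=bot.sense();print({k:np.round(v,3).tolist() for k,v in s.items()})
for n in ['scene','top','wrist']:
    grab(n,n+'0.png'); c=optics.camera_info(n); print(n,c)
E
```

```text
pics
{'time_s': 0.0, 'q': [1.445, 0.502, -0.427, 1.551, 0.221, 1.138, -0.21], 'qd': [-0.0, -0.001, 0.001, 0.0, -0.002, -0.001, 0.0], 'tau': [0.001, -56.658, -5.816, -27.911, -0.069, 0.031, 0.0], 'ee_pos': [0.246, -0.601, 0.22], 'tcp_rot': [-0.587, 0.395, -0.393, 0.588], 'wrist_force': [0.833, -0.049, 0.626], 'torque': [0.032, -0.018, 0.039], 'grip_width': 0.092}
scene {'fx': 484.1185982878556, 'fy': 484.1185982878556, 'cx': 284.3169607443115, 'cy': 202.09636535743132, 'k1': -0.031679311701033504, 'xyz': array([ 1.3549688 , -0.02357582,  0.90846715]), 'rotation': array([ 0.63982833,  0.66220592, -0.28139269, -0.2700392 ])}
top {'fx': 487.8519296031689, 'fy': 487.8519296031689, 'cx': 281.17234354388887, 'cy': 214.05125608032594, 'k1': -0.14447835061205802, 'xyz': array([ 0.2967238 , -0.07176853,  1.27095392]), 'rotation': array([-0.69635903,  0.71200448, -0.05904148,  0.06817491])}
wrist {'fx': 317.6166638652903, 'fy': 317.6166638652903, 'cx': 281.5735160809266, 'cy': 215.12838711552635, 'k1': -0.07435151752769101, 'T_tool_cam': array([[ 9.99999657e-01,  7.36180777e-04,  3.80071357e-04,
         1.37781957e-04],
       [-1.76309592e-04, -2.59145498e-01,  9.65838278e-01,
        -1.63427032e-01],
       [ 8.09525355e-04, -9.65838014e-01, -2.59145279e-01,
         6.87596910e-02],
       [ 0.00000000e+00,  0.00000000e+00,  0.00000000e+00,
         1.00000000e+00]])}
```

View pics/top0.png

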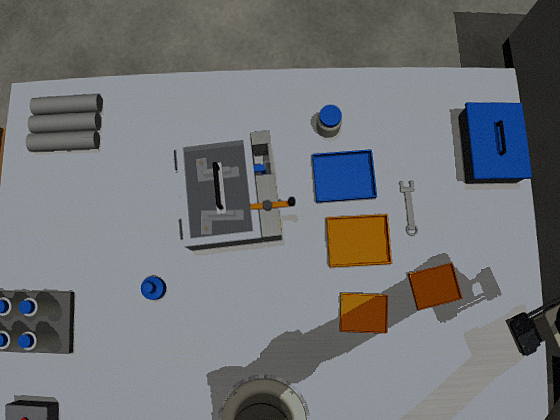

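View pics/scene0.png

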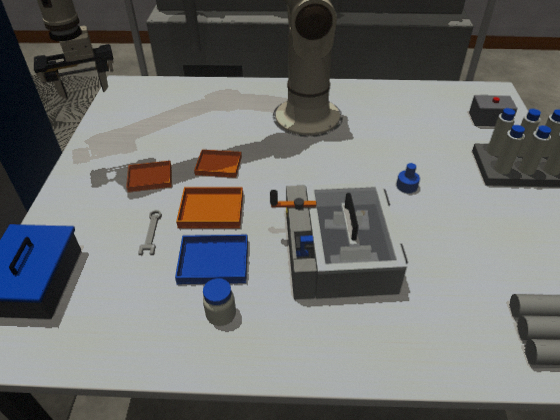

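```bash
python3 - <<'E'
from h import *
s=bot.sense();print(R.from_quat(s['tcp_rot']).as_matrix().round(3))
for n,cam in [('case','top'),('latch_grip','top'),('latch_pivot','top'),('lid_hinge','top'),('lid_handle','top'),('left_jaw_center','top'),('right_jaw_center','top'),('blue_tray','top'),('orange_tray','top'),('catch_top','top'),('jar','top'),('nozzle','top'),('spanner','top')]:
    print(n,[(np.round(r['position'],3).tolist(),round(float(r['score']),2)) for r in optics.tip_of(n,cam)])
E
```

```text
[[ 0.379 -0.     0.925]
 [-0.925  0.001  0.379]
 [-0.001 -1.     0.   ]]
case [([0.578, 0.101, -0.004], 0.58)]
latch_grip [([0.535, -0.085, 0.133], 0.53)]
latch_pivot [([0.531, -0.024, 0.136], 0.59)]
lid_hinge [([0.568, 0.195, 0.09], 0.68)]
lid_handle [([0.578, 0.098, 0.137], 0.57)]
left_jaw_center []
right_jaw_center [([0.63, -0.014, 0.099], 0.6), ([0.534, -0.396, 0.003], 0.36)]
blue_tray [([0.631, -0.224, -0.002], 0.9), ([0.57, 0.197, 0.091], 0.75), ([0.578, 0.094, 0.139], 0.24)]
orange_tray [([0.265, -0.262, 0.003], 0.91), ([0.454, -0.255, -0.0], 0.81), ([0.331, -0.447, -0.001], 0.81), ([0.535, -0.086, 0.134], 0.44)]
catch_top [([0.631, -0.015, 0.097], 0.54)]
jar [([0.776, -0.184, 0.002], 0.78)]
nozzle [([0.569, 0.199, 0.091], 0.72), ([0.338, 0.276, -0.0], 0.71)]
spanner [([0.535, -0.397, -0.002], 0.59)]
```

```bash
python3 - <<'E'
from h import *
s,im,d=grab('top','top1.png'); W=cloud('top',d)
m=(abs(W[...,2]-0.1)<0.012)&(W[...,0]>0.35)&(W[...,0]<0.8)&(W[...,1]>-0.1)&(W[...,1]<0.3)
n,l,st,c=cv2.connectedComponentsWithStats(m.astype(np.uint8))
for i in range(1,n):
    if st[i,4]>100:
        P=W[l==i][:,:2].astype(np.float32); r=cv2.minAreaRect(P*1000); print(st[i],r, np.median(W[l==i][:,2]))
for cam in ['scene']:
    s,im,d=grab(cam,'sc1.png')
    for n in ['case','latch_grip','latch_pivot','lid_hinge','lid_handle','catch_top','left_jaw_center','right_jaw_center','blue_tray','orange_tray']:
        print(n,[(np.round(r['position'],3).tolist(),round(float(r['score']),2)) for r in optics.tip_of(n,cam)])
# blow up
s,im,d=grab('top','t.png')
cv2.imwrite('pics/topz.png',cv2.resize(im[120:260,165:305],None,fx=4,fy=4,interpolation=cv2.INTER_CUBIC))
# trays
W=cloud('top',d)
hsv=cv2.cvtColor(im,cv2.COLOR_BGR2HSV)
for nm,lo,hi in [('or',(3,120,60),(22,255,255)),('bl',(105,120,60),(130,255,255))]:
    m=cv2.inRange(hsv,lo,hi)
    n,l,st,c=cv2.connectedComponentsWithStats(m)
    for i in range(1,n):
        if st[i,4]>800: print(nm,st[i],cv2.minAreaRect((W[l==i][:,:2]*1000).astype(np.float32)))
E
```

```text
[ 174  130  108  117 9566] ((581.8060302734375, 77.12263488769531), (273.63299560546875, 251.45338439941406), 5.046083450317383) 0.10101406663014145
case [([0.578, 0.101, -0.002], 0.59)]
latch_grip [([0.534, -0.081, 0.136], 0.65)]
latch_pivot [([0.529, -0.02, 0.139], 0.57)]
lid_hinge [([0.571, 0.195, 0.088], 0.85)]
lid_handle [([0.579, 0.098, 0.144], 0.71), ([0.768, -0.187, 0.001], 0.21)]
catch_top [([0.63, -0.011, 0.095], 0.48)]
left_jaw_center []
right_jaw_center [([0.53, -0.022, 0.139], 0.42), ([0.627, -0.223, 0.003], 0.31)]
blue_tray [([0.626, -0.223, 0.002], 0.69)]
orange_tray [([0.331, -0.453, -0.003], 0.84), ([0.268, -0.253, -0.0], 0.81), ([0.448, -0.251, -0.0], 0.72)]
or [ 326  214   66   53 3060] ((453.93994140625, -256.2224426269531), (133.64503479003906, 158.91970825195312), 1.684274673461914)
or [ 409  263   54   47 1671] ((328.44189453125, -454.11328125), (97.79932403564453, 127.4925308227539), 11.775799751281738)
or [ 340  293   48   40 1791] ((265.7127685546875, -261.74517822265625), (119.2295913696289, 98.7234115600586), 85.71099090576172)
bl [ 466  102   66   77 4171] ((860.888916015625, -856.9501342773438), (177.4445343017578, 687.559326171875), 36.495513916015625)
bl [ 312  150   65   53 2740] ((639.2850341796875, -219.16082763671875), (135.78350830078125, 162.99688720703125), 12.620283126831055)
```

View pics/topz.png

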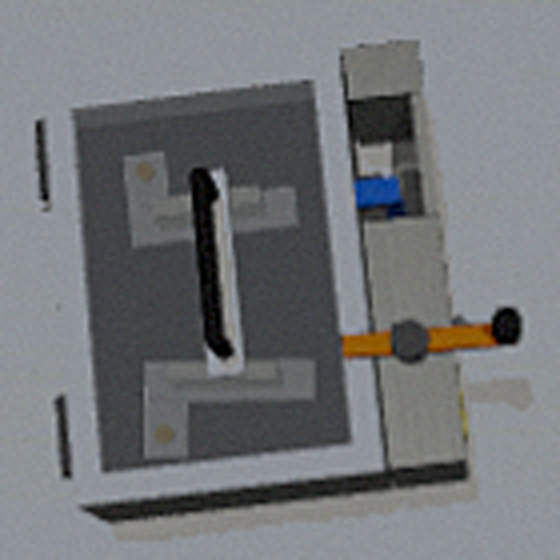

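```bash
cat >> h.py <<'E'
C=np.array([.578,.1005]); YAW=.088
def w(x,y,z=0):
    c,s_=np.cos(YAW),np.sin(YAW); return np.array([C[0]+c*x-s_*y, C[1]+s_*x+c*y, z])
def loc(p):
    c,s_=np.cos(YAW),np.sin(YAW); d=np.array(p)[:2]-C; return np.array([c*d[0]+s_*d[1],-s_*d[0]+c*d[1],p[2]])
def down(phi):
    return R.from_matrix(np.array([[np.cos(phi),0,-np.sin(phi)],[np.sin(phi),0,np.cos(phi)],[0,-1,0]]))
def st():
    s=bot.sense(); print(round(s['time_s'],3),np.round(s['ee_pos'],4),'phi',round(float(np.arctan2(*R.from_quat(s['tcp_rot']).as_matrix()[[1,0],0])),3),'f',np.round(s['wrist_force'],1),'w',round(s['grip_width'],4),'loc',loc(s['ee_pos']).round(4)); return s
E
python3 - <<'E'
from h import *
st()
print(rows([.5345,-.084,.22],target_R=down(np.radians(-40))))
E
```

```text
1.45 [ 0.2464 -0.6015  0.2209] phi -1.182 f [ 0.1 -0.2 -0.2] w 0.092 loc [-0.392  -0.6701  0.2209]
(array([-36.96,   0.09,  46.27]), array([-0.   , -0.484,  0.   ]))
```

>>> {"name": "play_rows", "arguments": {
  "moves": [
    [[-37, 0, 46.3], [0, -0.484, 0], 5],
    [[-37, 0, 46.3], [0, -0.484, 0], 5],
    [[-37, 0, 46.3], [0, -0.484, 0], 5],
    [[-37, 0, 46.3], [0, -0.484, 0], 5],
    [[-37, 0, 46.3], [0, -0.484, 0], 5],
    [[-37, 0, 46.3], [0, -0.484, 0], 5],
    [[-37, 0, 46.3], [0, -0.484, 0], 5],
    [[-37, 0, 46.3], [0, -0.484, 0], 5],
    [[-37, 0, 46.3], [0, -0.484, 0], 5],
    [[-37, 0, 46.3], [0, -0.484, 0], 5],
    [[-37, 0, 46.3], [0, -0.484, 0], 5],
    [[-37, 0, 46.3], [0, -0.484, 0], 5]
  ],
  "force": 10
}}

```text
time_s: 2.95
ee_pos: [0.5342, -0.0845, 0.2207]
tcp_rot: [0.665, -0.242, 0.242, -0.664]
wrist_force: [-0.0, -0.3, -0.3]
grip_width: 0.0498
```

```bash
python3 - <<'E'
from h import *
st(); s,im,d=grab('wrist','w1.png')
for n in ['latch_grip','latch_pivot']:
    print(n,[(np.round(r['position'],4).tolist(),round(float(r['score']),2)) for r in optics.tip_of(n,'wrist')])
W=cloud('wrist',d,s)
m=(W[...,2]>.144)&(W[...,2]<.156)&(abs(W[...,0]-.535)<.04)&(abs(W[...,1]+.085)<.04); print(m.sum(),np.median(W[m],0),W[m].min(0),W[m].max(0))
E
```

```text
2.95 [ 0.5342 -0.0845  0.2207] phi -0.699 f [-0.  -0.3 -0.3] w 0.0498 loc [-0.0599 -0.1805  0.2207]
latch_grip [([0.5356, -0.0767, 0.1359], 0.96)]
latch_pivot [([0.5348, -0.0175, 0.1329], 0.6)]
412 [ 0.53469273 -0.0814986   0.14956971] [ 0.52576385 -0.09122341  0.14411511] [ 0.54299892 -0.07327133  0.15136564]
```

View pics/w1.png

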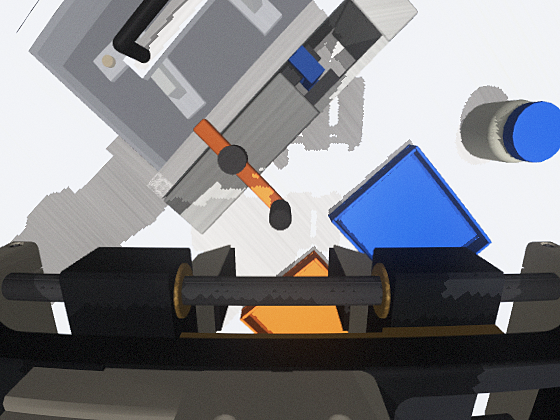

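```bash
python3 - <<'E'
from h import *
s=bot.sense(); s2,im,d=grab('wrist','w2.png')
W=cloud('wrist',d,s)
print(W[150:168:4,232].round(4))
m=(W[...,2]>.118)&(W[...,2]<.14)&(abs(W[...,0]-.531)<.02)&(abs(W[...,1]+.0215)<.02)
print(m.sum(),np.median(W[m],0),W[m].min(0),W[m].max(0))
print(rows([.5346,-.081,.138]))
E
```

```text
[[ 0.5368 -0.0184  0.1185]
 [ 0.5345 -0.0208  0.1179]
 [ 0.532  -0.0232  0.1163]
 [ 0.5302 -0.0257  0.1185]
 [ 0.5279 -0.0282  0.1184]]
226 [ 0.53071551 -0.02306177  0.11840282] [ 0.51950122 -0.03498732  0.11800357] [ 0.54242223 -0.01137503  0.11989804]
(array([-0.24,  8.29,  0.36]), array([0., 0., 0.]))
```

>>> {"name": "play_rows", "arguments": {
  "moves": [
    [[-0.2, 5, 0.4], [0, 0, 0], 5],
    [[-0.2, 8.2, 0.4], [0, 0, 0], 5],
    [[-0.2, 8.2, 0.4], [0, 0, 0], 5],
    [[-0.2, 8.2, 0.4], [0, 0, 0], 1.2],
    [[-0.2, 8.2, 0.4], [0, 0, 0], 1.2],
    [[-0.2, 8.2, 0.4], [0, 0, 0], 1.2]
  ],
  "force": 8
}}

```text
time_s: 3.9
ee_pos: [0.536, -0.0812, 0.1401]
tcp_rot: [0.664, -0.242, 0.244, -0.664]
wrist_force: [0.7, 0.3, -0.2]
grip_width: 0.0247
```

```bash
python3 - <<'E'
from h import *
s=st()
p=np.array([.5310,-.0230]); k=np.array(s['ee_pos'])[:2]; v=k-p; print(np.linalg.norm(v))
r=.0588
for t in np.arange(0.15,1.56,.15):
    ang=np.arctan2(-.0580,.0037)-t
    q=p+r*np.array([np.cos(ang),np.sin(ang)])
    print(round(t,2),rows([*q,s['ee_pos'][2]],s)[0])
E
```

```text
3.9 [ 0.536  -0.0812  0.1401] phi -0.701 f [ 0.7  0.3 -0.2] w 0.0247 loc [-0.0578 -0.1773  0.1401]
0.058405553039966446
0.15 [-0.74 -0.   -0.68]
0.3 [-1.5  -0.   -1.13]
0.45 [-2.32 -0.01 -1.47]
0.6 [-3.17 -0.01 -1.68]
0.75 [-4.05 -0.01 -1.75]
0.9 [-4.93 -0.01 -1.7 ]
1.05 [-5.79 -0.01 -1.52]
1.2 [-6.62 -0.02 -1.21]
1.35 [-7.38 -0.02 -0.78]
1.5 [-8.08 -0.02 -0.24]
```

>>> {"name": "play_rows", "arguments": {
  "moves": [
    [[-0.1, 0, 0], [0, 0, 0], 1.2],
    [[-0.1, 0, 0], [0, 0, 0], 1.2],
    [[-0.7, 0, -0.7], [0, 0, 0], 1.2],
    [[-1.5, 0, -1.1], [0, 0, 0], 1.2],
    [[-2.3, 0, -1.5], [0, 0, 0], 1.2],
    [[-3.2, 0, -1.7], [0, 0, 0], 1.2],
    [[-4.1, 0, -1.75], [0, 0, 0], 1.2],
    [[-4.9, 0, -1.7], [0, 0, 0], 1.2],
    [[-5.8, 0, -1.5], [0, 0, 0], 1.2],
    [[-6.6, 0, -1.2], [0, 0, 0], 1.2],
    [[-7.4, 0, -0.8], [0, 0, 0], 1.2],
    [[-8.1, 0, -0.2], [0, 0, 0], 1.2]
  ]
}}

```text
time_s: 5.4
ee_pos: [0.473, -0.0313, 0.14]
tcp_rot: [0.665, -0.241, 0.244, -0.663]
wrist_force: [3.4, -19.2, 0.3]
grip_width: 0.0175
```

```bash
python3 - <<'E'
from h import *
s=st();p=np.array([.5310,-.0230]); k=np.array(s['ee_pos'])[:2]; v=k-p; print(np.linalg.norm(v), loc([*(C+v),0]))
s,im,d=grab('wrist','w3.png')
E
```

```text
5.4 [ 0.473  -0.0313  0.14  ] phi -0.701 f [  3.4 -19.2   0.3] w 0.0175 loc [-0.1162 -0.1221  0.14  ]
0.058627170652926705 [-0.05853913 -0.00321184  0.        ]
```

View pics/w3.png

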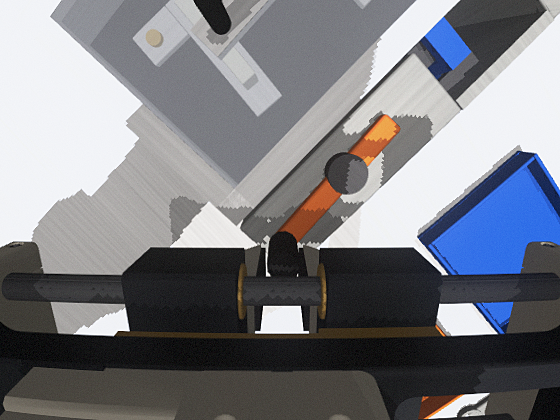

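>>> {"name": "play_rows", "arguments": {
  "moves": [
    [[0.2, 0, 0], [0, 0, 0], 4.5],
    [[0.2, 0, 0], [0, 0, 0], 4.5],
    [[0.2, 0, 0], [0, 0, 0], 4.5],
    [[0.2, -5, 0], [0, 0, 0], 4.5],
    [[0.2, -9, 0], [0, 0, 0], 4.5],
    [[0.2, -9, 0], [0, 0, 0], 4.5]
  ]
}}

```text
time_s: 6.2
ee_pos: [0.4769, -0.032, 0.233]
tcp_rot: [0.665, -0.239, 0.246, -0.663]
wrist_force: [0.2, 0.1, -0.1]
grip_width: 0.0448
```

```bash
python3 - <<'E'
from h import *
s=st(); print(rows([.545,.1,.23],s,down(-np.pi/2+YAW)))
E
```

```text
6.2 [ 0.4769 -0.032   0.233 ] phi -0.7 f [ 0.2  0.1 -0.1] w 0.0448 loc [-0.1123 -0.1231  0.233 ]
(array([-3.3 ,  0.28, 14.48]), array([-0.006,  0.783,  0.01 ]))
```

>>> {"name": "play_rows", "arguments": {
  "moves": [
    [[-3.3, 0.3, 14.5], [0, 0.783, 0], 4.5],
    [[-3.3, 0.3, 14.5], [0, 0.783, 0], 4.5],
    [[-3.3, 0.3, 14.5], [0, 0.783, 0], 4.5],
    [[-3.3, 0.3, 14.5], [0, 0.783, 0], 4.5],
    [[-3.3, 0.3, 14.5], [0, 0.783, 0], 4.5],
    [[-3.3, 0.3, 14.5], [0, 0.783, 0], 4.5]
  ]
}}

```text
time_s: 6.95
ee_pos: [0.5442, 0.1005, 0.2284]
tcp_rot: [-0.522, 0.474, -0.48, 0.522]
wrist_force: [0.5, 0.2, -0.4]
grip_width: 0.0451
```

```bash
python3 - <<'E'
from h import *
st(); s,im,d=grab('wrist','w4.png'); W=cloud('wrist',d,s)
m=(W[...,2]>.138)&(W[...,2]<.16)&(abs(W[...,0]-.578)<.08)&(abs(W[...,1]-.1)<.08)
n,l,stt,c=cv2.connectedComponentsWithStats(m.astype(np.uint8))
for i in range(1,n):
    if stt[i,4]>100:
        P=W[l==i]; print(stt[i],np.median(P,0),cv2.minAreaRect((P[:,:2]*1000).astype(np.float32)))
for n in ['lid_handle','latch_grip','latch_pivot','lid_hinge']:
    print(n,[(np.round(r['position'],4).tolist(),round(float(r['score']),2)) for r in optics.tip_of(n,'wrist')])
E
```

```text
6.95 [0.5442 0.1005 0.2284] phi -1.481 f [ 0.5  0.2 -0.4] w 0.0451 loc [-0.0337  0.003   0.2284]
[ 282  102   16  141 2075] [0.58494478 0.09666666 0.14469521] ((579.5048828125, 96.27816009521484), (111.15603637695312, 11.944121360778809), 5.848402976989746)
lid_handle [([0.5793, 0.0953, 0.1409], 0.88)]
latch_grip []
latch_pivot [([0.535, -0.0208, 0.1353], 0.91)]
lid_hinge [([0.569, 0.1981, 0.0905], 0.77)]
```

View pics/w4.png

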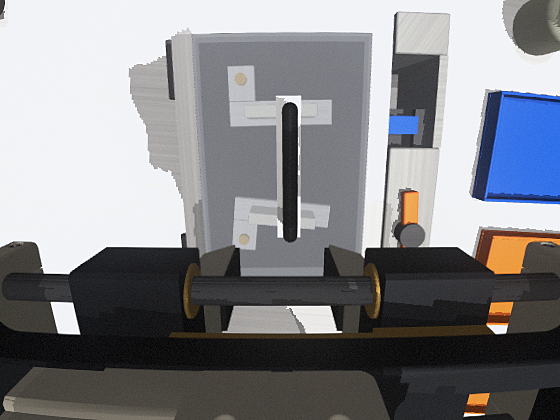

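```bash
python3 - <<'E'
from h import *
s=bot.sense(); print(rows([.579,.0963,.143],s,down(-np.pi/2+YAW+.008)))
E
```

```text
(array([0.61, 8.69, 3.29]), array([-0.008, -0.007,  0.007]))
```

>>> {"name": "play_rows", "arguments": {
  "moves": [
    [[0.6, 4, 3.3], [0, 0, 0], 4.5],
    [[0.6, 8.6, 3.3], [0, 0, 0], 4.5],
    [[0.6, 8.6, 3.3], [0, 0, 0], 4.5],
    [[0.6, 8.6, 3.3], [0, 0, 0], 1.0],
    [[0.6, 8.6, 3.3], [0, 0, 0], 1.0],
    [[0.6, 8.6, 3.3], [0, 0, 0], 1.0],
    [[0.6, 8.6, 3.3], [0, 0, 0], 1.0],
    [[0.6, 8.6, 3.3], [0, 0, 0], 1.0],
    [[0.6, 8.6, 3.3], [0, 0, 0], 1.0]
  ],
  "force": 45
}}

```text
time_s: 8.32
ee_pos: [0.5791, 0.0964, 0.1439]
tcp_rot: [-0.521, 0.474, -0.481, 0.522]
wrist_force: [-0.1, 0.0, -0.3]
grip_width: 0.0098
```

```bash
python3 - <<'E'
from h import *
st()
E
```

```text
8.325 [0.5791 0.0964 0.1439] phi -1.482 f [-0.1  0.  -0.3] w 0.0098 loc [ 0.0007 -0.0042  0.1439]
```

```bash
python3 - <<'E'
from h import *
grab('wrist','w5.png'); grab('scene','s5.png')
s,im,d=grab('top','t5.png')
a=cv2.imread('pics/w5.png')[:,:];b=cv2.imread('pics/s5.png')[130:320,240:440]
cv2.imwrite('pics/c5.png',np.hstack([cv2.resize(a,(400,300)),cv2.resize(b,(400,300))]))
E
```

```text
(no output)
```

View pics/c5.png

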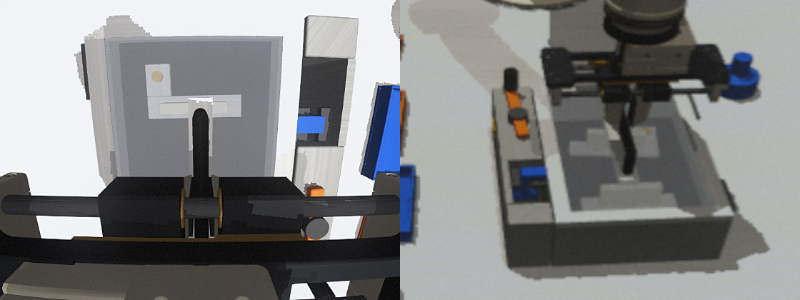

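>>> {"name": "play_rows", "arguments": {
  "moves": [
    [[0, 0, 0], [0, 0, 0], 0.2],
    [[0, 0, 0], [0, 0, 0], 0.2],
    [[-0.2, -0.4, 0], [0, 0, 0], 0.2],
    [[-0.5, -0.8, 0], [0, 0, 0], 0.2],
    [[-0.7, -1.2, 0], [0, 0, 0], 0.2],
    [[-0.7, -1.2, 0], [0, 0, 0], 0.2]
  ]
}}

```text
time_s: 9.22
ee_pos: [0.5787, 0.104, 0.1564]
tcp_rot: [-0.521, 0.473, -0.481, 0.523]
wrist_force: [0.6, 0.4, 0.8]
grip_width: 0.0019
```

```bash
python3 - <<'E'
from h import *
st(); s,im,d=grab('wrist','w6.png'); W=cloud('wrist',d,s)
L=np.array([loc(p) for p in W.reshape(-1,3)]).reshape(W.shape)
# lid frame top near front edge at x>60
for (x0,x1) in [(.06,.13)]:
  for y0 in np.arange(-.1,.1,.01):
    m=(L[...,0]>x0)&(L[...,0]<x1)&(abs(L[...,1]-y0)<.005)&(L[...,2]>.085)&(L[...,2]<.16)
    if m.sum()>5: print(round(y0,3),m.sum(),np.percentile(L[m][:,2],[5,50,95]).round(4))
E
```

```text
9.225 [0.5787 0.104  0.1564] phi -1.482 f [0.6 0.4 0.8] w 0.0019 loc [0.001  0.0034 0.1564]
-0.1 805 [0.0957 0.1014 0.1026]
-0.09 1346 [0.0989 0.1001 0.1012]
-0.08 1588 [0.0989 0.1001 0.1013]
-0.07 1610 [0.0986 0.0998 0.1009]
-0.06 1607 [0.0985 0.0998 0.101 ]
-0.05 1633 [0.0986 0.0998 0.1009]
-0.04 1641 [0.0985 0.0997 0.1009]
-0.03 1654 [0.0986 0.0998 0.1009]
-0.02 1667 [0.0985 0.0998 0.101 ]
-0.01 1657 [0.0986 0.0998 0.101 ]
-0.0 1640 [0.0985 0.0998 0.101 ]
0.01 1698 [0.0986 0.0997 0.101 ]
0.02 1663 [0.0985 0.0997 0.1009]
0.03 1666 [0.0985 0.0997 0.1008]
0.04 1650 [0.0986 0.0997 0.1009]
0.05 1654 [0.0986 0.0997 0.1009]
0.06 1638 [0.0986 0.0997 0.1009]
0.07 1644 [0.0986 0.0997 0.1009]
0.08 1626 [0.0987 0.0999 0.1011]
0.09 1591 [0.0989 0.1001 0.1012]
```

View pics/w6.png

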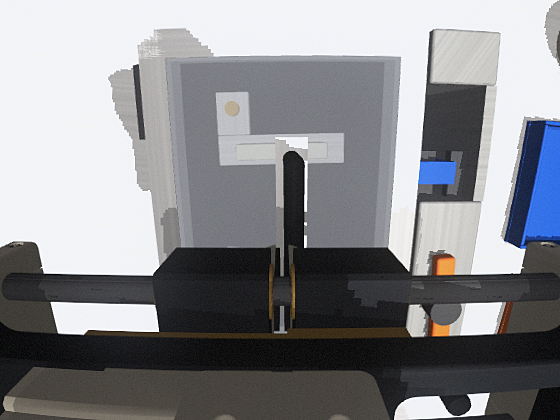

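```bash
python3 - <<'E'
from h import *
s,im,d=grab('wrist','w7.png'); W=cloud('wrist',d,s)
for v in range(150,250,10): print(v,W[v,285:300:3].round(4).tolist())
s,im,d=grab('scene','s7.png'); cv2.imwrite('pics/s7z.png',cv2.resize(im[90:310,220:440],(800,800))[:600])
E
```

```text
150 [[0.6349, 0.1055, 0.1008], [0.635, 0.1035, 0.1004], [0.6352, 0.1014, 0.0998], [0.6354, 0.0994, 0.1004], [0.6356, 0.0974, 0.1002]]
160 [[0.6315, 0.1059, 0.1425], [0.6319, 0.1044, 0.1459], [0.632, 0.1027, 0.145], [0.6321, 0.1011, 0.1452], [0.6322, 0.0994, 0.1439]]
170 [[0.626, 0.1055, 0.1433], [0.6265, 0.1039, 0.1465], [0.6266, 0.1022, 0.1455], [0.6268, 0.1006, 0.1458], [0.6268, 0.0989, 0.145]]
180 [[0.6205, 0.105, 0.1437], [0.6209, 0.1034, 0.1455], [0.6211, 0.1017, 0.1457], [0.6213, 0.1001, 0.1459], [0.6213, 0.0984, 0.1449]]
190 [[0.6147, 0.1044, 0.1427], [0.6153, 0.1028, 0.1449], [0.6154, 0.1011, 0.1448], [0.6156, 0.0995, 0.1451], [0.6157, 0.0978, 0.1452]]
200 [[0.6092, 0.1039, 0.1436], [0.6097, 0.1023, 0.1456], [0.6096, 0.1006, 0.1445], [0.61, 0.0989, 0.1456], [0.6102, 0.0973, 0.1457]]
210 [[0.6034, 0.1034, 0.144], [0.604, 0.1018, 0.1459], [0.6044, 0.1001, 0.1466], [0.6043, 0.0984, 0.1459], [0.6042, 0.0966, 0.1448]]
220 [[0.5976, 0.1028, 0.1442], [0.5979, 0.1012, 0.1448], [0.5982, 0.0995, 0.1453], [0.5985, 0.0978, 0.1458], [0.5985, 0.0961, 0.1453]]
230 [[0.5912, 0.1022, 0.1429], [0.592, 0.1006, 0.1451], [0.5924, 0.0989, 0.1456], [0.5925, 0.0972, 0.1454], [0.5927, 0.0955, 0.1457]]
240 [[0.5852, 0.1017, 0.1431], [0.5858, 0.1, 0.1445], [0.5863, 0.0983, 0.1455], [0.5866, 0.0966, 0.146], [0.5866, 0.0949, 0.1456]]
```

View pics/s7z.png

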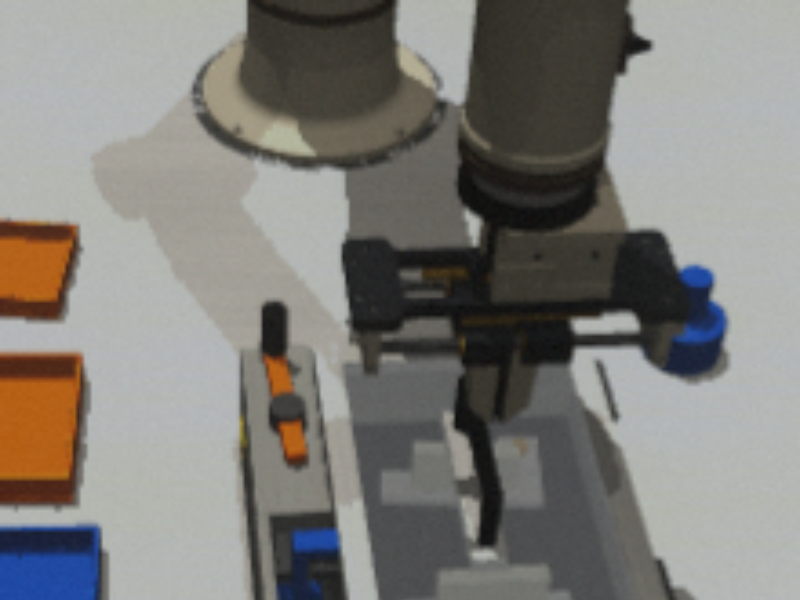

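```bash
python3 - <<'E'
from h import *
s=bot.sense()
def proj(cam,P):
    c,T=Tcam(cam,s); X=np.linalg.inv(T)@np.array([*P,1]); 
    K=np.array([[c['fx'],0,c['cx']],[0,c['fy'],c['cy']],[0,0,1]])
    return cv2.projectPoints(X[None,:3],np.zeros(3),np.zeros(3),K,np.array([c['k1'],0,0,0.]))[0][0,0]
tip=np.array(s['ee_pos'])+[0,0,-.017]
for n,P in [('tip',tip),('bar-',(.53,.092,.14)),('bar0',(.579,.097,.14)),('bar+',(.632,.102,.14)),('knob',(.473,-.0313,.150))]:
    p=proj('scene',P); print(n,(p-[220,90])*800/220, 'wrist',proj('wrist',P))
E
```

```text
tip [486.00505444 432.93683562] wrist [280.67168988 247.93913864]
bar- [463.40192648 377.6908939 ] wrist [291.49798339 320.06218256]
bar0 [476.10711367 431.99091629] wrist [291.20431749 248.44601708]
bar+ [490.10381992 494.80259235] wrist [291.45954162 158.90708579]
knob [272.31869098 303.3747617 ] wrist [457.67649819 407.38801145]
```

View pics/w7.png

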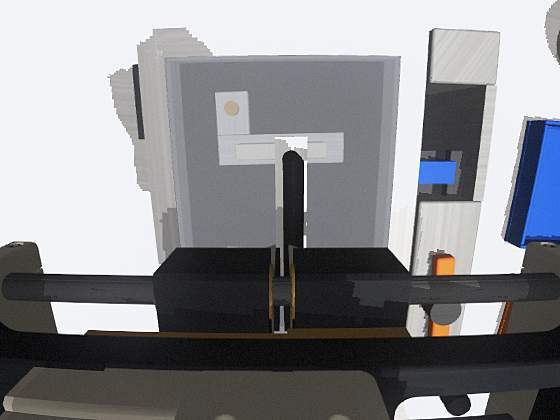

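```bash
python3 - <<'E'
import cv2,numpy as np
a=cv2.imread('pics/s5.png')[150:260,300:410];b=cv2.imread('pics/s7.png')[150:260,300:410]
cv2.imwrite('pics/cmp.png',np.hstack([cv2.resize(x,(400,400),interpolation=cv2.INTER_CUBIC) for x in (a,b)]))
E
```

```text
(no output)
```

View pics/cmp.png

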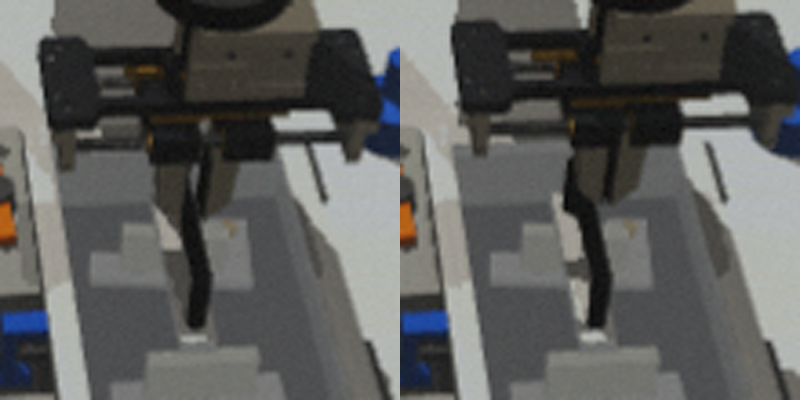

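>>> {"name": "play_rows", "arguments": {
  "moves": [
    [[-0.0, -4, 0], [0, 0, 0], 4.5],
    [[0, -8, 0], [0, 0, 0], 4.5],
    [[0, -8, 0], [0, 0, 0], 4.5],
    [[0, -8, 0], [0, 0, 0], 4.5]
  ]
}}

```text
time_s: 9.88
ee_pos: [0.5772, 0.1034, 0.2351]
tcp_rot: [-0.521, 0.474, -0.481, 0.522]
wrist_force: [-0.3, -0.8, -0.1]
grip_width: 0.0374
```

```bash
python3 - <<'E'
from h import *
st(); s,im,d=grab('wrist','w8.png'); 
W=cloud('wrist',d,s); Rt=R.from_quat(s['tcp_rot']); 
L=Rt.inv().apply((W.reshape(-1,3)-s['ee_pos'])).reshape(W.shape)
for u in (205,215,225,235,335,345,355):
    print(u,[(v,(L[v,u]*1000).round(0).tolist()) for v in range(240,340,10)])
m=(L[...,1]<.03)&(L[...,1]>-.04); v,u=np.where(m); print(len(v), np.percentile(L[m][:,1],[50,90,95,99]) )
sel=L[m]; k=sel[:,1]>-.0; print(k.sum(), (sel[k].min(0)*1000).round(1),(sel[k].max(0)*1000).round(1))
s,im,d=grab('scene','s8.png'); cv2.imwrite('pics/s8z.png',cv2.resize(im[90:310,220:440],(800,800))[:600])
W=cloud('scene',d); L=Rt.inv().apply((W.reshape(-1,3)-s['ee_pos'])).reshape(W.shape)
m=(abs(L[...,0])<.06)&(abs(L[...,2])<.03)&(L[...,1]>-.05)&(L[...,1]<.04); k=L[m]
print('scene finger pts',len(k)); 
for y in range(-50,40,5):
    q=k[(k[:,1]*1000>=y)&(k[:,1]*1000<y+5)]
    if len(q): print(y,len(q),(q.min(0)*1000).round(),(q.max(0)*1000).round(),(np.median(q,0)*1000).round())
E
```

```text
9.875 [0.5772 0.1034 0.2351] phi -1.483 f [-0.3 -0.8 -0.1] w 0.0374 loc [-0.0005  0.0029  0.2351]
205 [(240, [-76.0, 134.0, -37.0]), (250, [-21.0, -79.0, 36.0]), (260, [-21.0, -83.0, 34.0]), (270, [-20.0, -87.0, 33.0]), (280, [-20.0, -89.0, 31.0]), (290, [-20.0, -88.0, 28.0]), (300, [-20.0, -89.0, 26.0]), (310, [-20.0, -90.0, 23.0]), (320, [-20.0, -88.0, 19.0]), (330, [-21.0, -89.0, 16.0])]
215 [(240, [-66.0, 134.0, -37.0]), (250, [-67.0, 135.0, -48.0]), (260, [-31.0, -27.0, 11.0]), (270, [-28.0, -38.0, 11.0]), (280, [-17.0, -87.0, 30.0]), (290, [-17.0, -88.0, 28.0]), (300, [-17.0, -89.0, 25.0]), (310, [-21.0, -75.0, 14.0]), (320, [-21.0, -76.0, 11.0]), (330, [-21.0, -77.0, 8.0])]
225 [(240, [-56.0, 135.0, -37.0]), (250, [-28.0, -13.0, 10.0]), (260, [-26.0, -26.0, 10.0]), (270, [-24.0, -38.0, 11.0]), (280, [-15.0, -86.0, 30.0]), (290, [-15.0, -88.0, 28.0]), (300, [-14.0, -90.0, 26.0]), (310, [-20.0, -61.0, 6.0]), (320, [-20.0, -62.0, 2.0]), (330, [-21.0, -62.0, -2.0])]
235 [(240, [-46.0, 134.0, -37.0]), (250, [-23.0, -13.0, 10.0]), (260, [-21.0, -28.0, 11.0]), (270, [-20.0, -34.0, 9.
[... 613 characters left out ...]
(290, [17.0, -89.0, 29.0]), (300, [17.0, -88.0, 25.0]), (310, [21.0, -71.0, 12.0]), (320, [21.0, -73.0, 9.0]), (330, [21.0, -74.0, 6.0])]
355 [(240, [74.0, 136.0, -37.0]), (250, [22.0, -78.0, 35.0]), (260, [21.0, -80.0, 33.0]), (270, [20.0, -84.0, 32.0]), (280, [20.0, -86.0, 30.0]), (290, [20.0, -88.0, 28.0]), (300, [20.0, -89.0, 26.0]), (310, [20.0, -88.0, 22.0]), (320, [21.0, -85.0, 17.0]), (330, [22.0, -85.0, 14.0])]
1785 [-0.02484776 -0.01149827 -0.00880653 -0.00637805]Traceback (most recent call last):
  File "<stdin>", line 8, in <module>
    return umr_minimum(a, axis, None, out, keepdims, initial, where)
ValueError: zero-size array to reduction operation minimum which has no identity
```

```bash
python3 - <<'E'
from h import *
s=st();Rt=R.from_quat(s['tcp_rot'])
_,im,d=grab('scene','s8.png'); cv2.imwrite('pics/s8z.png',cv2.resize(im[110:220,290:400],(600,600),interpolation=cv2.INTER_CUBIC))
W=cloud('scene',d); L=Rt.inv().apply((W.reshape(-1,3)-s['ee_pos'])).reshape(W.shape)
m=(abs(L[...,0])<.06)&(abs(L[...,2])<.03)&(L[...,1]>-.06)&(L[...,1]<.04); k=L[m]
for y in range(-60,40,5):
    q=k[(k[:,1]*1000>=y)&(k[:,1]*1000<y+5)]
    if len(q): print(y,len(q),(q.min(0)*1000).round(),(q.max(0)*1000).round(),(np.median(q,0)*1000).round())
s,im,d=grab('wrist','w9.png');W=cloud('wrist',d,s);L=Rt.inv().apply((W.reshape(-1,3)-s['ee_pos'])).reshape(W.shape)
m=(abs(L[...,0])<.06)&(abs(L[...,2])<.03)&(L[...,1]>-.06)&(L[...,1]<.04); k=L[m]
for y in range(-60,40,5):
    q=k[(k[:,1]*1000>=y)&(k[:,1]*1000<y+5)]
    if len(q): print('w',y,len(q),(q.min(0)*1000).round(),(q.max(0)*1000).round(),(np.median(q,0)*1000).round())
cv2.imwrite('pics/w9z.png',cv2.resize(im[230:350,180:380],(800,480)))
E
```

```text
9.925 [0.5768 0.1032 0.2345] phi -1.483 f [-0.4  0.6 -0.9] w 0.0415 loc [-0.0009  0.0028  0.2345]
-60 9 [-31. -59.  10.] [-25. -56.  15.] [-27. -56.  12.]
-55 38 [-41. -55.  -4.] [ 38. -50.  15.] [-23. -52.  13.]
-50 41 [-40. -50.  -7.] [ 38. -46.  15.] [-23. -48.  12.]
-45 41 [-41. -45.  -2.] [ 37. -40.  17.] [-23. -43.  12.]
-40 41 [-40. -40. -10.] [ 38. -35.  15.] [ 20. -38.  12.]
-35 46 [-40. -35.  -6.] [ 37. -30.  16.] [-22. -33.  12.]
-30 32 [-38. -30.  -2.] [ 36. -25.  16.] [ 22. -28.  12.]
-25 41 [-40. -25.  -1.] [ 36. -20.  15.] [-23. -23.  12.]
-20 31 [-38. -20.  -9.] [ 35. -15.  15.] [-23. -17.  12.]
-15 27 [-35. -15.  -6.] [ 31. -10.  14.] [-23. -13.  12.]
-10 22 [-29. -10.  -3.] [28. -5. 14.] [-22.  -8.  12.]
-5 1 [-22.  -5.   5.] [-22.  -5.   5.] [-22.  -5.   5.]
w -60 167 [-24. -60.  -8.] [ 25. -55.   6.] [ 24. -58.  -1.]
w -55 412 [-24. -55. -11.] [ 25. -50.   3.] [-21. -52.  -4.]
w -50 87 [-22. -50. -12.] [ 24. -45.  -0.] [-21. -48.  -5.]
w -45 176 [-32. -45. -11.] [ 34. -40.  11.] [ 22. -42.  10.]
w -40 312 [-33. -40. -10.] [ 35. -35.  11.] [  0. -38.  10.]
w -35 335 [-35. -35. -10.] [ 37. -30.  11.] [-21. -32.  10.]
w -30 333 [-36. -30.   4.] [ 38. -25.  11.] [ 22. -27.  10.]
w -25 329 [-37. -25.   0.] [ 39. -20.  11.] [ 22. -23.  10.]
w -20 282 [-37. -20.  -2.] [ 38. -15.  11.] [ 22. -17.  10.]
w -15 224 [-35. -15.  -5.] [ 34. -10.  11.] [ 22. -13.  10.]
w -10 133 [-29. -10.  -6.] [29. -5. 10.] [-21.  -8.   9.]
w -5 2 [-24.  -4.  10.] [25. -4. 10.] [ 0. -4. 10.]
```

View pics/s8z.png

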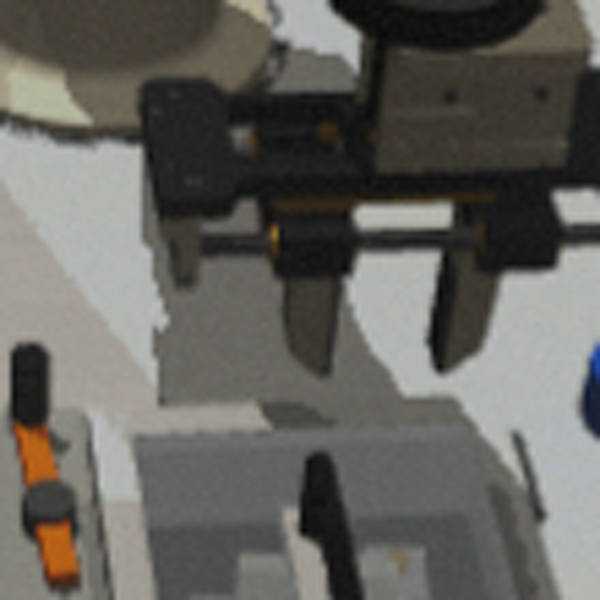

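View pics/w9z.png

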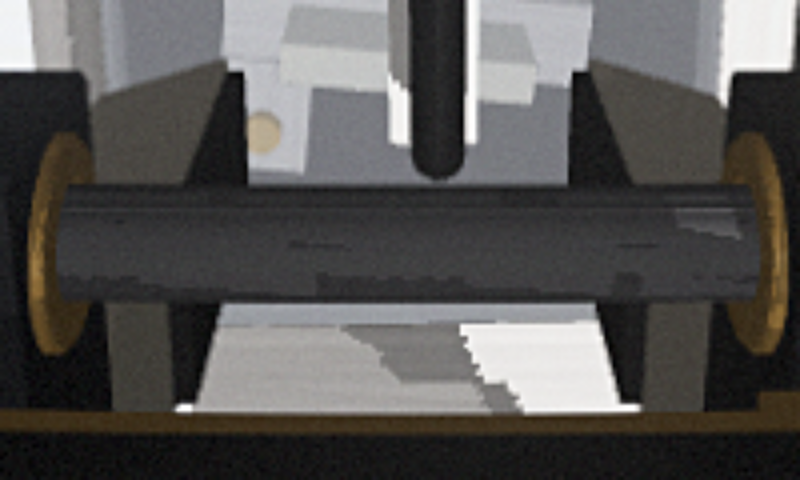

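```bash
python3 - <<'E'
from h import *
s=st(); print(rows([.579,.097,.122],s,down(-np.pi/2+YAW+.006)))
E
```

```text
10.025 [0.5767 0.1034 0.2342] phi -1.483 f [-0.   1.2 -1.1] w 0.0441 loc [-0.001   0.003   0.2342]
(array([ 0.57, 11.23,  0.11]), array([-0.005, -0.006,  0.007]))
```

>>> {"name": "play_rows", "arguments": {
  "moves": [
    [[0.6, 5.5, 0.1], [0, 0, 0], 4.5],
    [[0.6, 11.1, 0.1], [0, 0, 0], 4.5],
    [[0.6, 11.1, 0.1], [0, 0, 0], 4.5],
    [[0.6, 11.1, 0.1], [0, 0, 0], 0.2],
    [[0.6, 11.1, 0.1], [0, 0, 0], 0.2],
    [[0.6, 11.1, 0.1], [0, 0, 0], 0.2],
    [[0.6, 11.1, 0.1], [0, 0, 0], 0.2],
    [[0.6, 11.1, 0.1], [0, 0, 0], 0.2],
    [[0.6, 11.1, 0.1], [0, 0, 0], 0.2]
  ],
  "force": 45
}}

```text
time_s: 11.15
ee_pos: [0.5798, 0.0966, 0.1245]
tcp_rot: [-0.521, 0.474, -0.481, 0.522]
wrist_force: [0.1, -1.0, 6.1]
grip_width: 0.0106
```

>>> {"name": "play_rows", "arguments": {
  "moves": [
    [[-0.2, -0.4, 0], [0, 0, 0], 0.2],
    [[-0.5, -0.8, 0], [0, 0, 0], 0.2],
    [[-0.7, -1.2, 0], [0, 0, 0], 0.2],
    [[-0.7, -1.2, 0], [0, 0, 0], 0.2]
  ]
}}

```text
time_s: 11.65
ee_pos: [0.5791, 0.1025, 0.1357]
tcp_rot: [0.522, -0.474, 0.481, -0.521]
wrist_force: [4.5, -0.9, -10.3]
grip_width: 0.0105
```

```bash
cat >> h.py <<'E'
def lidz(fn):
    s=st(); _,im,d=grab('wrist',fn); W=cloud('wrist',d,s)
    L=np.array([loc(p) for p in W.reshape(-1,3)]).reshape(W.shape)
    out=[]
    for y0 in np.arange(-.085,.09,.02):
        m=(abs(L[...,1]-y0)<.004)&(L[...,0]>.06)&(L[...,0]<.13)&(L[...,2]>.085)&(L[...,2]<.16)
        if m.sum()>5: out.append((y0,np.median(L[m][:,2])))
    o=np.array(out); print(o.round(4).tolist()); print('slope ang',np.arctan(-np.polyfit(o[:,0],o[:,1],1)[0]))
    return L,im
E
python3 - <<'E'
from h import *
lidz('w10.png')
E
```

```text
11.65 [0.5791 0.1025 0.1357] phi -1.483 f [  4.5  -0.9 -10.3] w 0.0105 loc [0.0013 0.0019 0.1357]
[[-0.085, 0.1199], [-0.065, 0.1173], [-0.045, 0.1151], [-0.025, 0.113], [-0.005, 0.1108], [0.015, 0.1086], [0.035, 0.1064], [0.055, 0.1043], [0.075, 0.1021]]
slope ang 0.10959777083441856
```

>>> {"name": "play_rows", "arguments": {
  "moves": [
    [[-0.1, -0.2, 0], [0, 0, 0], 0.2],
    [[-0.1, -0.2, 0], [0, 0, 0], 0.2]
  ]
}}

```text
time_s: 11.95
ee_pos: [0.579, 0.1031, 0.1367]
tcp_rot: [0.522, -0.474, 0.481, -0.521]
wrist_force: [5.5, 0.2, -12.4]
grip_width: 0.0105
```

```bash
python3 - <<'E'
from h import *
lidz('w11.png')
E
```

```text
11.95 [0.579  0.1031 0.1367] phi -1.483 f [  5.5   0.2 -12.4] w 0.0105 loc [0.0013 0.0025 0.1367]
[[-0.085, 0.1218], [-0.065, 0.1191], [-0.045, 0.1167], [-0.025, 0.1143], [-0.005, 0.1119], [0.015, 0.1095], [0.035, 0.1071], [0.055, 0.1047], [0.075, 0.1023]]
slope ang 0.12018921356302399
```

>>> {"name": "play_rows", "arguments": {
  "moves": [
    [[0, 0, 0], [0, 0, 0], 3.5],
    [[0, 0, 0], [0, 0, 0], 3.5],
    [[0, 0, 0], [0, 0, 0], 3.5],
    [[0, -5, 0], [0, 0, 0], 3.5],
    [[0, -9, 0], [0, 0, 0], 1],
    [[6, -9, -2], [0, 0, 0], 0],
    [[12, -9, -3], [0, 0, 0], 0],
    [[12, -9, -3], [0, 0, 0], 0]
  ]
}}

```text
time_s: 13.0
ee_pos: [0.5584, -0.0256, 0.2275]
tcp_rot: [0.52, -0.476, 0.485, -0.517]
wrist_force: [-0.4, -0.5, -0.2]
grip_width: 0.0017
```

```bash
python3 - <<'E'
from h import *
L,im=lidz('w12.png')
hsv=cv2.cvtColor(im,cv2.COLOR_BGR2HSV); m=(cv2.inRange(hsv,(105,120,50),(130,255,255))>0)&(abs(L[...,0]-.05)<.05)&(abs(L[...,1]+.115)<.03)&(L[...,2]>.09)
P=L[m]; print(len(P),P.min(0),P.max(0),np.median(P,0))
t=P[P[:,2]>np.percentile(P[:,2],50)]; print(np.percentile(t,[2,50,98],axis=0).round(4))
print([(np.round(r['position'],4).tolist(),loc(r['position']).round(4),round(float(r['score']),2)) for r in optics.tip_of('catch_top','wrist')])
E
```

```text
13.0 [ 0.5584 -0.0256  0.2275] phi -1.494 f [-0.4 -0.5 -0.2] w 0.0017 loc [-0.0306 -0.1239  0.2275]
[[-0.085, 0.1217], [-0.065, 0.119], [-0.045, 0.1166], [-0.025, 0.1142], [-0.005, 0.1119], [0.015, 0.1095], [0.035, 0.107], [0.055, 0.1046], [0.075, 0.1023]]
slope ang 0.12000632750113531
735 [ 0.03439788 -0.12269834  0.09456086] [ 0.05044703 -0.09133452  0.12478725] [ 0.04242696 -0.1070676   0.12155504]
[[ 0.0345 -0.1194  0.1216]
 [ 0.0425 -0.112   0.1226]
 [ 0.0496 -0.0976  0.1242]]
[([0.633, -0.0118, 0.1235], array([ 0.0449, -0.1167,  0.1235]), 0.78)]
```

View pics/w12.png

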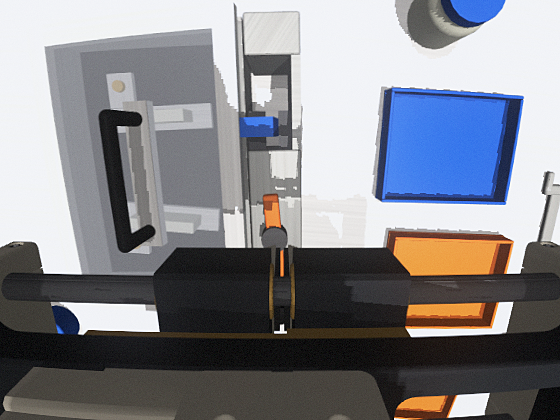

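```bash
python3 - <<'E'
from h import *
s=st(); T=down(-np.pi/2+YAW)
for p in [(.014,-.121,.16),(.014,-.121,.105),(.03,-.121,.105),(.06,-.121,.105)]: print(rows(w(*p),s,T))
E
```

```text
13.1 [ 0.5589 -0.0189  0.2278] phi -1.486 f [ 0.6  0.9 -0.4] w 0.0004 loc [-0.0295 -0.1173  0.2278]
(array([0.31, 6.82, 4.31]), array([-0.007, -0.003,  0.008]))
(array([ 0.26, 12.32,  4.27]), array([-0.007, -0.003,  0.008]))
(array([ 0.25, 12.33,  5.87]), array([-0.007, -0.003,  0.008]))
(array([ 0.25, 12.35,  8.87]), array([-0.007, -0.003,  0.008]))
```

>>> {"name": "play_rows", "arguments": {
  "moves": [
    [[0.3, 5, 4.3], [0, 0, 0], 0],
    [[0.3, 9, 4.3], [0, 0, 0], 0],
    [[0.3, 12.3, 4.3], [0, 0, 0], 0],
    [[0.3, 12.3, 4.3], [0, 0, 0], 0],
    [[0.3, 12.3, 4.3], [0, 0, 0], 0]
  ]
}}

```text
time_s: 13.72
ee_pos: [0.604, -0.0174, 0.1066]
tcp_rot: [-0.521, 0.474, -0.482, 0.522]
wrist_force: [0.5, 0.1, 0.7]
grip_width: 0.0002
```

```bash
python3 - <<'E'
from h import *
s=st(); T=down(-np.pi/2+YAW)
for p in [(.03,-.121,.105),(.061,-.121,.105)]: print(rows(w(*p),s,T))
E
```

```text
13.725 [ 0.604  -0.0174  0.1066] phi -1.483 f [0.5 0.1 0.7] w 0.0002 loc [ 0.0155 -0.1197  0.1066]
(array([0.13, 0.17, 1.45]), array([-0.009, -0.001,  0.008]))
(array([0.13, 0.2 , 4.55]), array([-0.009, -0.001,  0.008]))
```

>>> {"name": "play_rows", "arguments": {
  "moves": [
    [[0, 0, 1], [0, 0, 0], 0],
    [[0, 0, 2], [0, 0, 0], 0],
    [[0, 0, 3], [0, 0, 0], 0],
    [[0, 0, 4], [0, 0, 0], 0],
    [[0, 0, 4.6], [0, 0, 0], 0],
    [[0, 0, 4.6], [0, 0, 0], 0],
    [[0, 0, 4.6], [0, 0, 0], 0]
  ]
}}

```text
time_s: 14.6
ee_pos: [0.6466, -0.0135, 0.1051]
tcp_rot: [0.523, -0.475, 0.48, -0.52]
wrist_force: [-7.4, 0.6, -1.3]
grip_width: 0.0004
```

```bash
python3 - <<'E'
from h import *
s=st()
E
```

```text
14.6 [ 0.6466 -0.0135  0.1051] phi -1.483 f [-7.4  0.6 -1.3] w 0.0004 loc [ 0.0583 -0.1196  0.1051]
```

>>> {"name": "play_rows", "arguments": {
  "moves": [
    [[0, 0, -0.6], [0, 0, 0], 0],
    [[0, -4, -1], [0, 0, 0], 0],
    [[0, -9, -5], [0, 0, 0], 0],
    [[0, -10, -9], [0, 0, 0], 0],
    [[0, -10, -9], [0, 0, 0], 0]
  ]
}}

```text
time_s: 15.22
ee_pos: [0.5559, -0.0216, 0.2068]
tcp_rot: [0.523, -0.474, 0.481, -0.52]
wrist_force: [0.2, 0.3, -0.7]
grip_width: 0.0005
```

```bash
python3 - <<'E'
from h import *
L,im=lidz('w13.png')
hsv=cv2.cvtColor(im,cv2.COLOR_BGR2HSV); m=(cv2.inRange(hsv,(105,120,50),(130,255,255))>0)&(abs(L[...,0]-.06)<.06)&(abs(L[...,1]+.115)<.03)&(L[...,2]>.09)
P=L[m]; print(len(P),np.percentile(P,[1,50,99],axis=0).round(4))
m=(L[...,2]>.135)&(L[...,2]<.17)&(abs(L[...,0])<.06)&(abs(L[...,1])<.05); Q=L[m];print('bar',np.median(Q,0),cv2.minAreaRect((Q[:,:2]*1000).astype(np.float32)))
s=bot.sense();print(rows(w(0,.0015,.22),s,down(-np.pi/2+YAW+.006)))
E
```

```text
15.225 [ 0.5559 -0.0216  0.2068] phi -1.484 f [ 0.2  0.3 -0.7] w 0.0005 loc [-0.0328 -0.1197  0.2068]
[[-0.085, 0.1184], [-0.065, 0.116], [-0.045, 0.114], [-0.025, 0.1119], [-0.005, 0.11], [0.015, 0.1079], [0.035, 0.1059], [0.055, 0.1038], [0.075, 0.1019]]
slope ang 0.10185793224857455
996 [[ 0.0682 -0.1226  0.0908]
 [ 0.0755 -0.1075  0.1178]
 [ 0.0842 -0.0921  0.1203]]
bar [ 0.006242   -0.00202026  0.15391356] ((1.3398323059082031, 0.1367630958557129), (110.95838165283203, 13.8914213180542), 0.6390416026115417)
(array([-12.12,  -1.48,   3.13]), array([-0.004, -0.007,  0.01 ]))
```

>>> {"name": "play_rows", "arguments": {
  "moves": [
    [[-6, -1.5, 3.1], [0, 0, 0], 3.5],
    [[-12, -1.5, 3.1], [0, 0, 0], 3.5],
    [[-12, -1.5, 3.1], [0, 0, 0], 3.5],
    [[-12, 2, 3.1], [0, 0, 0], 3.5],
    [[-12, 2, 3.1], [0, 0, 0], 3.5]
  ]
}}

```text
time_s: 15.9
ee_pos: [0.5765, 0.0992, 0.1823]
tcp_rot: [0.524, -0.476, 0.48, -0.518]
wrist_force: [-0.6, 0.6, -0.4]
grip_width: 0.035
```

```bash
python3 - <<'E'
from h import *
s=st();print(rows(w(0,.0005,.134),s,down(-np.pi/2+YAW+.006)))
E
```

```text
15.9 [0.5765 0.0992 0.1823] phi -1.485 f [-0.6  0.6 -0.4] w 0.035 loc [-0.0016 -0.0012  0.1823]
(array([-0.22,  4.82,  0.16]), array([ 0.001, -0.008,  0.01 ]))
```

>>> {"name": "play_rows", "arguments": {
  "moves": [
    [[-0.2, 4.7, 0.2], [0, 0, 0], 3.5],
    [[-0.2, 4.8, 0.2], [0, 0, 0], 3.5],
    [[-0.2, 4.8, 0.2], [0, 0, 0], 0.2],
    [[-0.2, 4.8, 0.2], [0, 0, 0], 0.2],
    [[-0.2, 4.8, 0.2], [0, 0, 0], 0.2],
    [[-0.2, 4.8, 0.2], [0, 0, 0], 0.2],
    [[-0.2, 4.8, 0.2], [0, 0, 0], 0.2]
  ],
  "force": 40
}}

```text
time_s: 16.77
ee_pos: [0.5795, 0.1014, 0.1351]
tcp_rot: [0.523, -0.475, 0.481, -0.519]
wrist_force: [2.9, 1.7, 1.3]
grip_width: 0.0105
```

```bash
python3 - <<'E'
from h import *
s=st(); T0=R.from_quat(s['tcp_rot']); H=np.array([.095,.090]); 
l=loc(s['ee_pos'])
th0=.102; k=.016
def B(t): return H+[-.1*np.cos(t)+.05*np.sin(t), .1*np.sin(t)+.05*np.cos(t)]
def tcp(t,a): return B(t)+k*np.array([-np.sin(a),-np.cos(a)])
o=l[1:]-tcp(th0,0); print('offset',o)
for i,t in enumerate(np.linspace(.1,1.2,13)[1:]):
    a=.4*(i+1)/12
    d=tcp(t,a)+o-l[1:]
    print(round(t,2), 'dx',round(-d[0]*100,2),'dy',round(-d[1]*100,2),'az',round(-a,3))
E
```

```text
16.775 [0.5795 0.1014 0.1351] phi -1.484 f [2.9 1.7 1.3] w 0.0105 loc [0.0016 0.0007 0.1351]
offset [0.00012252 0.00119019]
0.19 dx -0.52 dy -0.82 az -0.033
0.28 dx -1.13 dy -1.61 az -0.067
0.38 dx -1.81 dy -2.33 az -0.1
0.47 dx -2.55 dy -2.99 az -0.133
0.56 dx -3.34 dy -3.57 az -0.167
0.65 dx -4.19 dy -4.07 az -0.2
0.74 dx -5.07 dy -4.49 az -0.233
0.83 dx -5.99 dy -4.83 az -0.267
0.92 dx -6.94 dy -5.07 az -0.3
1.02 dx -7.91 dy -5.23 az -0.333
1.11 dx -8.88 dy -5.29 az -0.367
1.2 dx -9.85 dy -5.27 az -0.4
```

>>> {"name": "play_rows", "arguments": {
  "moves": [
    [[-0.5, -0.8, 0], [0, 0, -0.033], 0.2],
    [[-1.1, -1.6, 0], [0, 0, -0.067], 0.2],
    [[-1.8, -2.3, 0], [0, 0, -0.1], 0.2],
    [[-2.55, -3.0, 0], [0, 0, -0.133], 0.2],
    [[-3.35, -3.6, 0], [0, 0, -0.167], 0.2],
    [[-4.2, -4.1, 0], [0, 0, -0.2], 0.2],
    [[-4.2, -4.1, 0], [0, 0, -0.2], 0.2]
  ]
}}

```text
time_s: 17.65
ee_pos: [0.5758, 0.1389, 0.1754]
tcp_rot: [0.57, -0.419, 0.532, -0.465]
wrist_force: [0.8, -6.5, 0.9]
grip_width: 0.0106
```

```bash
cat > step.py <<'E'
from h import *
s=st(); T0=R.from_quat(s['tcp_rot']); H=np.array([.095,.090]); k=.016
M=T0.as_matrix(); 
c,sn=np.cos(YAW),np.sin(YAW); Rc=np.array([[c,-sn,0],[sn,c,0],[0,0,1]])
ML=Rc.T@M; a0=np.arctan2(-ML[1,1],-ML[2,1]); print('tilt',a0)
l=loc(s['ee_pos']); b=l[1:]-k*np.array([-np.sin(a0),-np.cos(a0)])-H; th=np.arctan2(b[1],-b[0])-np.arctan2(.05,.1)
print('bar r',np.hypot(*b),'theta',th)
_,im,d=grab('scene','sl_%d.png'%int(s['time_s']*100)); W=cloud('scene',d); L=np.array([loc(p) for p in W.reshape(-1,3)]).reshape(W.shape)
import sys
cv2.imwrite('pics/slz_%d.png'%int(s['time_s']*100),cv2.resize(im[60:310,220:470],(600,600)))
E
python3 step.py
```

```text
17.65 [0.5758 0.1389 0.1754] phi -1.486 f [ 0.8 -6.5  0.9] w 0.0106 loc [0.0011 0.0385 0.1754]
tilt 0.21799932627668134
bar r 0.11413548587394512 theta 0.6236857939218166
```

```bash
ls pics | grep slz; cat > nxt.py <<'E'
from h import *
import sys
th_end,a_end,n=float(sys.argv[1]),float(sys.argv[2]),int(sys.argv[3])
s=st(); M=R.from_quat(s['tcp_rot']).as_matrix(); H=np.array([.095,.090]); k=.016
c,sn=np.cos(YAW),np.sin(YAW); Rc=np.array([[c,-sn,0],[sn,c,0],[0,0,1]])
ML=Rc.T@M; a0=np.arctan2(-ML[1,1],-ML[2,1]); l=loc(s['ee_pos'])
b=l[1:]-k*np.array([-np.sin(a0),-np.cos(a0)])-H; r=np.hypot(*b); g=np.arctan2(b[1],-b[0]); th=g-np.arctan2(.05,.1)
print('theta',th,'a',a0)
for i in range(1,n+1):
    f=i/n; gg=g+(th_end-th)*f; a=a0+(a_end-a0)*f
    P=H+r*np.array([-np.cos(gg),np.sin(gg)])+k*np.array([-np.sin(a),-np.cos(a)])
    d=np.array([0,*(P-l[1:])])
    print(np.round(M.T@Rc@d*100,2), 'az',round(a0-a,3))
E
python3 nxt.py 1.2 .4 7
```

```text
slz_1764.png
17.7 [0.5758 0.1389 0.1755] phi -1.487 f [ 1.2 -5.9  1.1] w 0.0106 loc [0.0012 0.0385 0.1755]
theta 0.6236931440991809 a 0.21712099610768995
[-0.7  -0.58 -0.  ] az -0.026
[-1.45 -1.09 -0.01] az -0.052
[-2.23 -1.54 -0.01] az -0.078
[-3.05 -1.92 -0.01] az -0.105
[-3.9  -2.23 -0.02] az -0.131
[-4.77 -2.47 -0.02] az -0.157
[-5.65 -2.63 -0.03] az -0.183
```

```bash
python3 -c "
import cv2;cv2.imwrite('pics/v.png',cv2.imread('pics/slz_1765.png'))"
```

```text
[ WARN:0@0.020] global loadsave.cpp:275 findDecoder imread_('pics/slz_1765.png'): can't open/read file: check file path/integrity
Traceback (most recent call last):
cv2.error: OpenCV(4.12.0) /io/opencv/modules/imgcodecs/src/loadsave.cpp:1146: error: (-215:Assertion failed) !_img.empty() in function 'imwrite'
```

View pics/slz_1764.png

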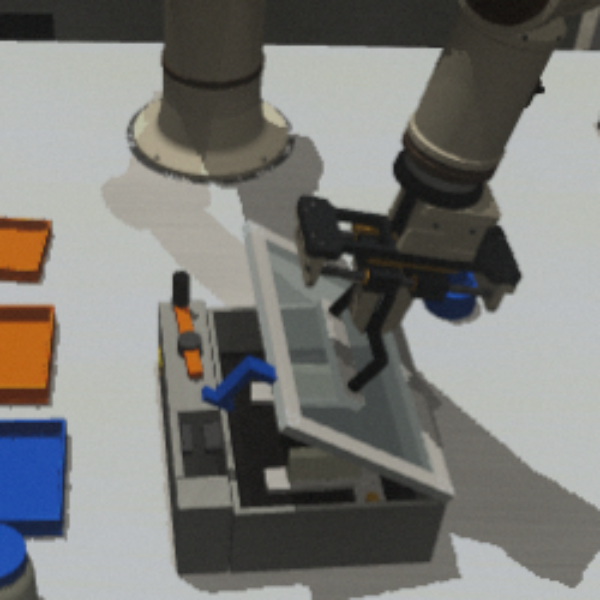

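>>> {"name": "play_rows", "arguments": {
  "moves": [
    [[-0.7, -0.6, 0], [0, 0, -0.026], 0.2],
    [[-1.45, -1.1, 0], [0, 0, -0.052], 0.2],
    [[-2.2, -1.5, 0], [0, 0, -0.078], 0.2],
    [[-3.05, -1.9, 0], [0, 0, -0.105], 0.2],
    [[-3.9, -2.2, 0], [0, 0, -0.131], 0.2],
    [[-4.8, -2.5, 0], [0, 0, -0.157], 0.2],
    [[-5.4, -2.6, 0], [0, 0, -0.18], 0.2],
    [[-5.4, -2.6, 0], [0, 0, -0.18], 0.2]
  ]
}}

```text
time_s: 18.7
ee_pos: [0.5708, 0.1921, 0.1918]
tcp_rot: [0.607, -0.365, 0.574, -0.411]
wrist_force: [-5.2, -7.5, 14.5]
grip_width: 0.0106
```

```bash
python3 nxt.py 1.2 .4 1; python3 - <<'E'
from h import *
_,im,d=grab('scene','s20.png'); cv2.imwrite('pics/s20z.png',cv2.resize(im[60:310,220:470],(600,600)))
E
```

```text
18.7 [0.5708 0.1921 0.1918] phi -1.49 f [-5.2 -7.5 14.5] w 0.0106 loc [0.0009 0.0919 0.1918]
theta 1.1347936936185332 a 0.4081872065339517
[-0.73 -0.26 -0.01] az 0.008
```

View pics/s20z.png

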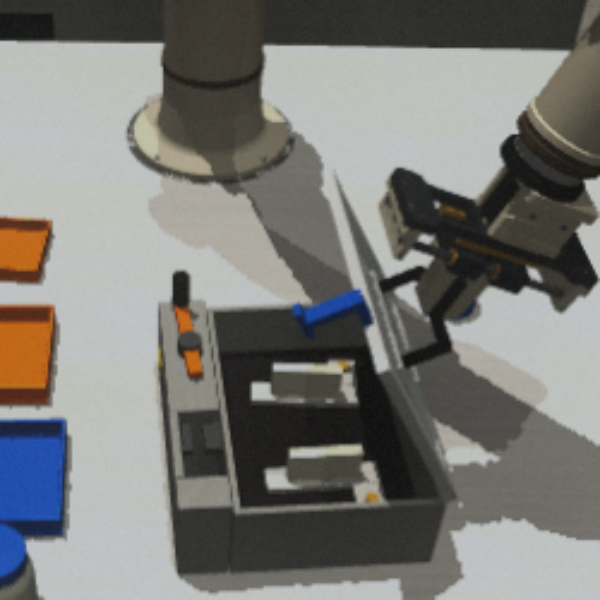

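>>> {"name": "play_rows", "arguments": {
  "moves": [
    [[0, 0, 0], [0, 0, 0], 3],
    [[0, 0, 0], [0, 0, 0], 3],
    [[0, 0, 0], [0, 0, 0], 3],
    [[0, -5, 0], [0, 0, 0], 3],
    [[0, -10, 0], [0, 0, 0], 2],
    [[0, -14, 0], [0, 0, 0.2], 0],
    [[0, -14, 0], [0, 0, 0.4], 0]
  ]
}}

```text
time_s: 19.62
ee_pos: [0.5672, 0.2531, 0.3246]
tcp_rot: [0.525, -0.471, 0.485, -0.517]
wrist_force: [0.0, -1.8, -1.5]
grip_width: 0.0046
```

```bash
python3 - <<'E'
from h import *
s=st(); print(np.round(s['q'],3))
_,im,d=grab('scene','s21.png'); cv2.imwrite('pics/s21z.png',cv2.resize(im[60:310,220:470],(600,600)))
print(rows(w(-.05,-.06,.33),s,down(YAW)))
print(rows(w(-.05,-.06,.33),s,down(YAW-np.pi)))
E
```

```text
19.625 [0.5672 0.2531 0.3246] phi -1.485 f [ 0.  -1.8 -1.5] w 0.0046 loc [0.0026 0.153  0.3246]
[ 0.021  0.416 -0.686  1.49   0.289  1.339 -2.177]
(array([21.32, -0.08, -5.23]), array([ 0.014, -1.572,  0.023]))
(array([21.32, -0.08, -5.23]), array([-0.023,  1.569,  0.014]))
```

View pics/s21z.png

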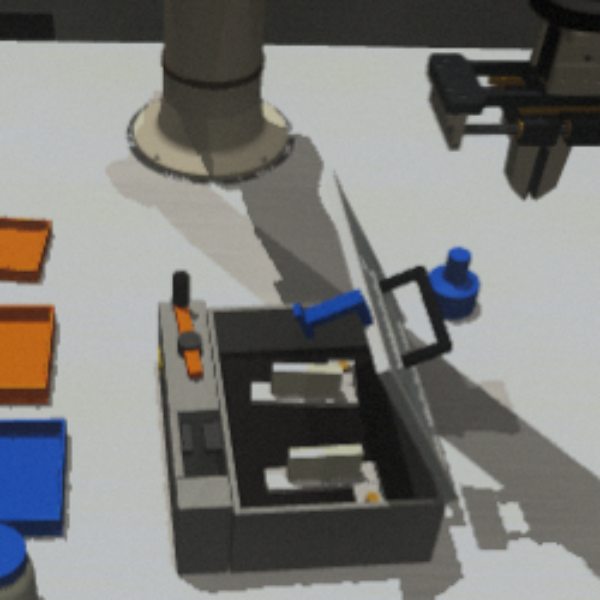

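>>> {"name": "play_rows", "arguments": {
  "moves": [
    [[3, -1, -2], [0, 0.2, 0], 0],
    [[8, -1, -5], [0, 0.4, 0], 0],
    [[14, -1, -5.2], [0, 0.6, 0], 0],
    [[19, -1, -5.2], [0, 0.8, 0], 0],
    [[21.3, -0.5, -5.2], [0, 1.0, 0], 0],
    [[21.3, 0, -5.2], [0, 1.2, 0], 0],
    [[21.3, 0, -5.2], [0, 1.4, 0], 0],
    [[21.3, 0, -5.2], [0, 1.57, 0], 0],
    [[21.3, 0, -5.2], [0, 1.57, 0], 0],
    [[21.3, 0, -5.2], [0, 1.57, 0], 0]
  ]
}}

```text
time_s: 20.92
ee_pos: [0.5296, 0.0232, 0.3142]
tcp_rot: [0.152, -0.694, 0.696, -0.108]
wrist_force: [1.5, -0.8, -2.5]
grip_width: 0.0005
```

```bash
python3 - <<'E'
from h import *
s=st(); print(np.round(s['q'],3))
T=down(YAW-np.pi)
for y,z in [(-.06,.221),(-.02,.221),(.05,.221),(.105,.221),(.108,.221)]: print(y,rows(w(-.05,y,z),s,T))
_,im,d=grab('wrist','w22.png')
W=cloud('wrist',d,s);L=np.array([loc(p) for p in W.reshape(-1,3)]).reshape(W.shape)
m=(abs(L[...,0]+.05)<.06)&(L[...,2]>.11)&(L[...,2]<.3)&(L[...,1]>-.05)&(L[...,1]<.16); Q=L[m]; print(len(Q))
for z in np.arange(.12,.3,.02):
    q=Q[abs(Q[:,2]-z)<.005]
    if len(q)>3: print(round(z,2),len(q),np.median(q[:,1]))
E
```

```text
20.925 [0.5296 0.0232 0.3142] phi -2.772 f [ 1.5 -0.8 -2.5] w 0.0005 loc [-0.055  -0.0727  0.3142]
[-0.975  0.374  1.131  1.721 -0.325  1.329 -2.544]
-0.06 (array([-1.41,  9.26, -1.  ]), array([0.001, 0.281, 0.063]))
-0.02 (array([-2.52,  9.23, -4.84]), array([0.001, 0.281, 0.063]))
0.05 (array([ -4.46,   9.17, -11.57]), array([0.001, 0.281, 0.063]))
0.105 (array([ -5.98,   9.13, -16.85]), array([0.001, 0.281, 0.063]))
0.108 (array([ -6.07,   9.12, -17.14]), array([0.001, 0.281, 0.063]))
16
0.26 13 0.009915435016100038
```

View pics/w22.png

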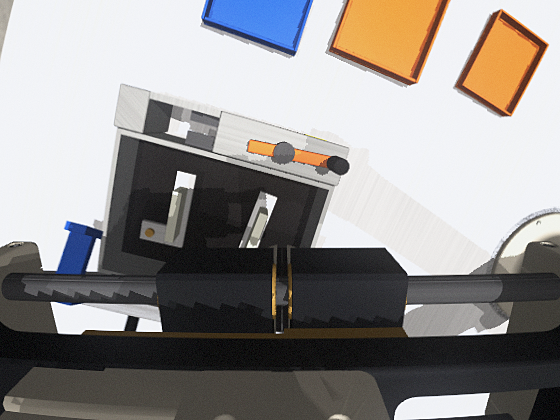

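```bash
python3 - <<'E'
from h import *
s=st()
print(rows(w(-.05,-.07,.33),s,down(YAW)))
E
```

```text
20.975 [0.5311 0.0222 0.3167] phi -2.779 f [ 0.2 -1.7  0.3] w 0.0007 loc [-0.0536 -0.0739  0.3167]
(array([-0.38, -1.36, -0.28]), array([ 0.085, -2.866,  0.005]))
```

>>> {"name": "play_rows", "arguments": {
  "moves": [
    [[-0.4, -1.3, -0.3], [0.005, -0.18, 0], 0],
    [[-0.4, -1.3, -0.3], [0.01, -0.36, 0], 0],
    [[-0.4, -1.3, -0.3], [0.015, -0.54, 0], 0],
    [[-0.4, -1.3, -0.3], [0.02, -0.72, 0], 0],
    [[-0.4, -1.3, -0.3], [0.027, -0.9, 0], 0],
    [[-0.4, -1.3, -0.3], [0.032, -1.08, 0], 0],
    [[-0.4, -1.3, -0.3], [0.037, -1.26, 0], 0],
    [[-0.4, -1.3, -0.3], [0.043, -1.44, 0], 0],
    [[-0.4, -1.3, -0.3], [0.048, -1.62, 0], 0],
    [[-0.4, -1.3, -0.3], [0.053, -1.8, 0], 0],
    [[-0.4, -1.3, -0.3], [0.058, -1.98, 0], 0],
    [[-0.4, -1.3, -0.3], [0.064, -2.16, 0], 0]
  ]
}}

```text
time_s: 22.48
ee_pos: [0.534, 0.0271, 0.3292]
tcp_rot: [0.684, -0.211, 0.213, -0.666]
wrist_force: [-0.4, -0.3, -0.2]
grip_width: 0.0004
```

```bash
python3 - <<'E'
from h import *
s=st(); print(np.round(s['q'],3))
print(rows(w(-.05,-.07,.30),s,down(YAW)))
E
```

```text
22.475 [0.534  0.0271 0.3292] phi -0.609 f [-0.4 -0.3 -0.2] w 0.0004 loc [-0.0503 -0.0693  0.3292]
[-0.721  0.207  0.709  1.728 -0.115  1.264 -0.596]
(array([0.04, 2.92, 0.03]), array([ 0.026, -0.697,  0.001]))
```

>>> {"name": "play_rows", "arguments": {
  "moves": [
    [[0, 2, 0], [0.007, -0.18, 0], 0],
    [[0, 5, 0], [0.013, -0.36, 0], 0],
    [[0, 8, 0], [0.02, -0.54, 0], 0],
    [[0, 10.7, 0], [0.026, -0.697, 0], 0],
    [[0, 10.7, 0], [0.026, -0.697, 0], 0]
  ]
}}

```text
time_s: 23.1
ee_pos: [0.5313, 0.0246, 0.2203]
tcp_rot: [0.707, 0.03, -0.033, -0.706]
wrist_force: [-0.7, -0.5, 0.2]
grip_width: 0.0006
```

```bash
python3 - <<'E'
from h import *
s=st(); print(np.round(s['q'],3))
for y in (-.02,.0,.1,.115): print(rows(w(-.05,y,.221),s,down(YAW)))
E
```

```text
23.1 [0.5313 0.0246 0.2203] phi 0.089 f [-0.7 -0.5  0.2] w 0.0006 loc [-0.0532 -0.0715  0.2203]
[-0.581  0.293  0.58   1.873 -0.183  1.033  0.163]
(array([ 0.32, -0.08,  5.15]), array([ 0.002,  0.001, -0.004]))
(array([ 0.32, -0.08,  7.15]), array([ 0.002,  0.001, -0.004]))
(array([ 0.33, -0.1 , 17.15]), array([ 0.002,  0.001, -0.004]))
(array([ 0.33, -0.1 , 18.65]), array([ 0.002,  0.001, -0.004]))
```

>>> {"name": "play_rows", "arguments": {
  "moves": [
    [[0, 0, 4], [0, 0, 0], 0],
    [[0, 0, 6.5], [0, 0, 0], 0],
    [[0, 0, 8], [0, 0, 0], 0],
    [[0, 0, 9.5], [0, 0, 0], 0],
    [[0, 0, 11], [0, 0, 0], 0],
    [[0, 0, 12.5], [0, 0, 0], 0],
    [[0, 0, 14], [0, 0, 0], 0],
    [[0, 0, 15.5], [0, 0, 0], 0],
    [[0, 0, 17], [0, 0, 0], 0],
    [[0, 0, 18.2], [0, 0, 0], 0],
    [[0, 0, 18.2], [0, 0, 0], 0]
  ]
}}

```text
time_s: 24.48
ee_pos: [0.5143, 0.208, 0.2194]
tcp_rot: [0.707, 0.03, -0.034, -0.706]
wrist_force: [0.4, 0.4, -0.2]
grip_width: 0.0006
```

```bash
python3 - <<'E'
from h import *
s=st(); print(np.round(s['q'],3))
_,im,d=grab('scene','s23.png'); cv2.imwrite('pics/s23z.png',cv2.resize(im[60:310,220:470],(600,600)))
E
```

```text
24.475 [0.5143 0.208  0.2194] phi 0.091 f [ 0.4  0.4 -0.2] w 0.0006 loc [-0.054   0.1126  0.2194]
[-0.838  0.329  0.5    1.816 -0.181  1.047 -0.178]
```

View pics/s23z.png

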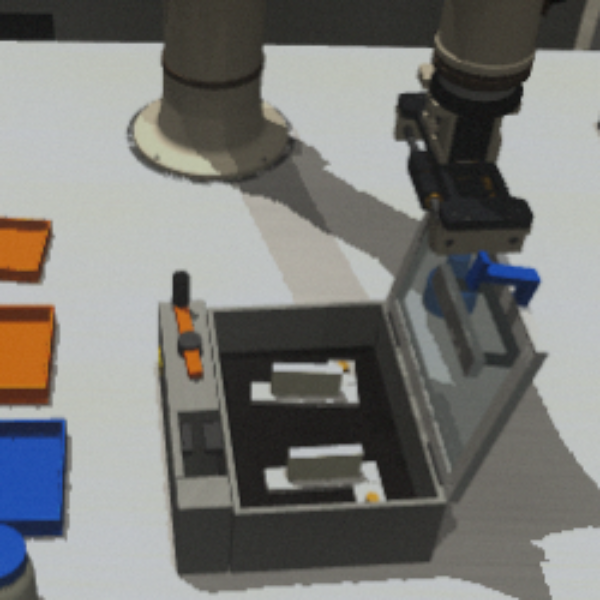

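>>> {"name": "play_rows", "arguments": {
  "moves": [
    [[0, 0, -3], [0, 0, 0], 4],
    [[1, -1, -9], [0, 0, 0], 4],
    [[4, -3, -15], [0, 0, 0], 4],
    [[5.4, -3, -20], [0, 0, 0], 4],
    [[5.4, -3, -20], [0, 0, 0], 4],
    [[5.4, -3, -20], [0, 0, 0], 4]
  ]
}}

```text
time_s: 25.28
ee_pos: [0.586, 0.0142, 0.2492]
tcp_rot: [-0.706, -0.03, 0.034, 0.707]
wrist_force: [-0.6, 1.1, -0.3]
grip_width: 0.04
```

```bash
cat > jaws.py <<'E'
from h import *
s=st(); import sys
_,im,d=grab('wrist',sys.argv[1]); W=cloud('wrist',d,s)
for n in ['left_jaw_center','right_jaw_center']:
    print(n,[(np.round(r['position'],4).tolist(),loc(r['position']).round(4).tolist(),round(float(r['score']),2)) for r in optics.tip_of(n,'wrist')])
L=np.array([loc(p) for p in W.reshape(-1,3)]).reshape(W.shape)
m=(abs(L[...,0])<.125)&(abs(L[...,1])<.088)&(L[...,2]>.066)&(L[...,2]<.082)
n,l,stt,c=cv2.connectedComponentsWithStats(m.astype(np.uint8))
for i in range(1,n):
    if stt[i,4]>80:
        P=W[l==i]; r=cv2.minAreaRect((P[:,:2]*1000).astype(np.float32)); print(stt[i],'z',np.median(P[:,2]).round(4),'world',r,'loc',L[l==i].mean(0).round(4))
E
python3 jaws.py w24.png
```

```text
25.275 [0.586  0.0142 0.2492] phi 0.09 f [-0.6  1.1 -0.3] w 0.04 loc [ 0.0004 -0.0867  0.2492]
left_jaw_center [([0.5195, 0.0984, 0.0502], [-0.0585, 0.003, 0.0502], 0.85)]
right_jaw_center [([0.6333, 0.1093, 0.0515], [0.0559, 0.0039, 0.0515], 0.97)]
[330  75  14  71 878] z 0.0735 world ((632.430908203125, 108.07178497314453), (12.743685722351074, 69.8465805053711), 6.69010591506958) loc [0.0545 0.0036 0.0732]
[222  76  17  71 862] z 0.0736 world ((523.0608520507812, 96.91812133789062), (69.9949722290039, 12.53005599975586), 89.42410278320312) loc [-0.0546  0.0024  0.0733]
[351 196  47   4 132] z 0.0727 world ((684.6707763671875, 21.943443298339844), (51.25212860107422, 0.6948630809783936), 5.721113204956055) loc [ 0.1006 -0.0876  0.0733]
```

View pics/w24.png

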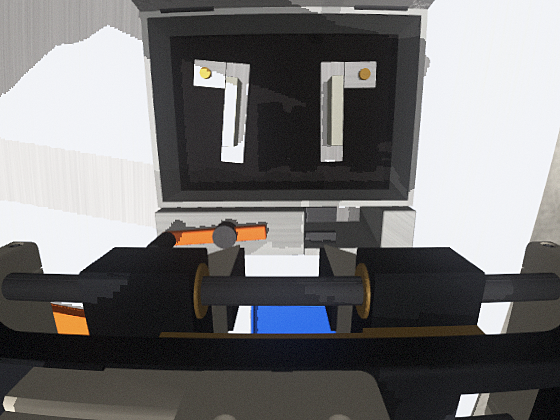

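```bash
python3 - <<'E'
from h import *
s=st()
for z in (.14,.041): print(rows([.5231,.102,z],s,down(-.010)))
E
```

```text
25.425 [0.5859 0.0157 0.2491] phi 0.094 f [-0.6  1.3  0.3] w 0.0402 loc [ 0.0004 -0.0852  0.2491]
(array([-5.38, 10.95,  9.17]), array([-0.001,  0.104, -0.006]))
(array([-5.32, 20.85,  9.16]), array([-0.001,  0.104, -0.006]))
```

>>> {"name": "play_rows", "arguments": {
  "moves": [
    [[-3, 2, 5], [0, 0.1, 0], 4],
    [[-5.3, 5, 9.2], [0, 0.104, 0], 4],
    [[-5.3, 10.9, 9.2], [0, 0.104, 0], 4],
    [[-5.3, 15, 9.2], [0, 0.104, 0], 4],
    [[-5.3, 15, 9.2], [0, 0.104, 0], 4]
  ]
}}

```text
time_s: 26.05
ee_pos: [0.5202, 0.1034, 0.0968]
tcp_rot: [0.708, -0.007, -0.002, -0.707]
wrist_force: [-0.4, -0.6, 1.0]
grip_width: 0.0403
```

```bash
python3 - <<'E'
from h import *
s=st()
print(rows([.5231,.102,.041],s,down(-.010)))
E
```

```text
26.05 [0.5202 0.1034 0.0968] phi -0.008 f [-0.4 -0.6  1. ] w 0.0403 loc [-0.0574  0.008   0.0968]
(array([ 0.37,  5.58, -0.13]), array([ 0.002,  0.002, -0.013]))
```

>>> {"name": "play_rows", "arguments": {
  "moves": [
    [[0.35, 3, -0.1], [0, 0, -0.01], 4],
    [[0.35, 5.6, -0.1], [0, 0, -0.01], 4],
    [[0.35, 5.6, -0.1], [0, 0, -0.01], 4],
    [[0.35, 5.6, -0.1], [0, 0, -0.01], 0.5],
    [[0.35, 5.6, -0.1], [0, 0, -0.01], 0.5],
    [[0.35, 5.6, -0.1], [0, 0, -0.01], 0.5],
    [[0.35, 5.6, -0.1], [0, 0, -0.01], 0.5],
    [[0.35, 5.6, -0.1], [0, 0, -0.01], 0.5]
  ],
  "force": 35
}}

```text
time_s: 27.05
ee_pos: [0.5236, 0.1026, 0.0417]
tcp_rot: [0.707, -0.003, 0.002, -0.707]
wrist_force: [-0.7, 0.8, 6.7]
grip_width: 0.0118
```

```bash
python3 - <<'E'
from h import *
st()
E
```

```text
27.05 [0.5236 0.1026 0.0417] phi -0.008 f [-0.7  0.8  6.7] w 0.0118 loc [-0.054   0.0068  0.0417]
```

>>> {"name": "play_rows", "arguments": {
  "moves": [
    [[0, -2, 0], [0, 0, 0], 0.5],
    [[0, -6, 0], [0, 0, 0], 0.5],
    [[0, -12, 0], [0, 0, 0], 0.5],
    [[0, -14, 0], [0, 0, 0], 0.5],
    [[5, -15, -6], [0, 0, 0], 0.5],
    [[10, -15, -12], [0, 0, 0], 0.5],
    [[10.7, -15, -18], [0, 0, 0], 0.5],
    [[10.7, -15, -24], [0, 0, 0], 0.5],
    [[10.7, -15, -28], [0, 0, 0], 0.5],
    [[10.7, -15, -28], [0, 0, 0], 0.5]
  ]
}}

```text
time_s: 28.3
ee_pos: [0.626, -0.1876, 0.1918]
tcp_rot: [0.709, -0.008, 0.006, -0.705]
wrist_force: [-0.6, 0.0, -1.6]
grip_width: 0.0117
```

```bash
cat > trays.py <<'E'
from h import *
s=st()
for cam in ('top','scene','wrist'):
    _,im,d=grab(cam,'tr_%s_%d.png'%(cam,int(s['time_s']))); W=cloud(cam,d,s)
    hsv=cv2.cvtColor(im,cv2.COLOR_BGR2HSV)
    for nm,lo,hi,c0 in [('or',(3,110,50),(22,255,255),(.453,-.255)),('bl',(105,110,40),(130,255,255),(.630,-.223))]:
        m=(cv2.inRange(hsv,lo,hi)>0)&(abs(W[...,2]-.016)<.018)&(abs(W[...,0]-c0[0])<.1)&(abs(W[...,1]-c0[1])<.11)
        n,l,stt,c=cv2.connectedComponentsWithStats(m.astype(np.uint8))
        if n<2: continue
        i=1+np.argmax(stt[1:,4]); P=W[l==i]; 
        print(cam,nm,stt[i],cv2.minAreaRect((P[:,:2]*1000).astype(np.float32)))
E
python3 trays.py
```

```text
28.3 [ 0.626  -0.1876  0.1918] phi -0.019 f [-0.6  0.  -1.6] w 0.0117 loc [ 0.0225 -0.2912  0.1918]
top or [ 326  214   66   53 3074] ((453.86334228515625, -256.5726318359375), (133.21630859375, 160.31236267089844), 1.454291820526123)
top bl [ 325  149   52   53 1075] ((625.337646484375, -240.01727294921875), (131.33346557617188, 142.28231811523438), 3.73372745513916)
scene or [ 176  187   65   41 1146] ((445.5886535644531, -254.16018676757812), (158.05735778808594, 167.6446075439453), 0.17486979067325592)
scene bl [ 175  235   72   49 3090] ((617.8345947265625, -222.89468383789062), (154.56553649902344, 162.27548217773438), 2.4662928581237793)
wrist or [  63  189  127   86 8514] ((438.82098388671875, -234.0449981689453), (151.21847534179688, 103.5102310180664), 1.15180242061615)
wrist bl [ 220  159  120   90 3272] ((622.9176025390625, -205.03961181640625), (127.57096862792969, 103.05876922607422), 2.7425975799560547)
```

```bash
cp pics/tr_wrist_28.png pics/a.png; ls pics | grep tr_
```

```text
tr_scene_28.png
tr_top_28.png
tr_wrist_28.png
```

View pics/a.png

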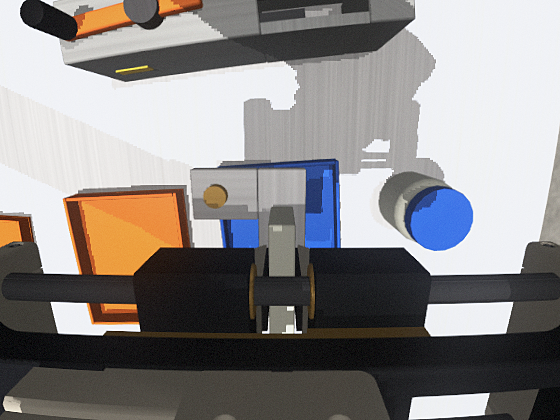

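```bash
python3 - <<'E'
from h import *
s=st()
for z in (.06,.016): print(rows([.629,-.218,z],s,down(.04)))
E
```

```text
28.45 [ 0.6283 -0.1772  0.191 ] phi -0.008 f [ 0.1  1.3 -2. ] w 0.0119 loc [ 0.0257 -0.2811  0.191 ]
(array([ 0.14, 13.1 , -4.08]), array([-0.001, -0.048, -0.003]))
(array([ 0.15, 17.5 , -4.09]), array([-0.001, -0.048, -0.003]))
```

>>> {"name": "play_rows", "arguments": {
  "moves": [
    [[0.1, 3, -4.1], [0, -0.048, 0], 0.5],
    [[0.1, 9, -4.1], [0, -0.048, 0], 0.5],
    [[0.1, 13, -4.1], [0, -0.048, 0], 0.5],
    [[0.1, 15.5, -4.1], [0, -0.048, 0], 0.5],
    [[0.1, 16.2, -4.1], [0, -0.048, 0], 0.5],
    [[0.1, 16.2, -4.1], [0, -0.048, 0], 0.5]
  ]
}}

```text
time_s: 29.2
ee_pos: [0.6291, -0.2167, 0.0291]
tcp_rot: [-0.707, -0.014, 0.016, 0.707]
wrist_force: [0.8, 0.4, -1.1]
grip_width: 0.0119
```

```bash
python3 - <<'E'
from h import *
s=st()
print(rows([.629,-.218,.016],s,down(.04)))
E
```

```text
29.2 [ 0.6291 -0.2167  0.0291] phi 0.042 f [ 0.8  0.4 -1.1] w 0.0119 loc [ 0.023  -0.3204  0.0291]
(array([-0.01,  1.31, -0.13]), array([-0.001,  0.002, -0.003]))
```

>>> {"name": "play_rows", "arguments": {
  "moves": [
    [[0, 0.8, -0.1], [0, 0, 0], 0.5],
    [[0, 1.2, -0.1], [0, 0, 0], 0.5],
    [[0, 1.35, -0.1], [0, 0, 0], 0.5],
    [[0, 1.35, -0.1], [0, 0, 0], 0.5]
  ]
}}

```text
time_s: 29.7
ee_pos: [0.6292, -0.2178, 0.0159]
tcp_rot: [-0.707, -0.014, 0.016, 0.707]
wrist_force: [0.5, 0.8, -1.9]
grip_width: 0.0118
```

```bash
python3 - <<'E'
from h import *
s=st()
E
```

```text
29.7 [ 0.6292 -0.2178  0.0159] phi 0.042 f [ 0.5  0.8 -1.9] w 0.0118 loc [ 0.023  -0.3216  0.0159]
```

>>> {"name": "play_rows", "arguments": {
  "moves": [
    [[0, 0.1, 0], [0, 0, 0], 0.5],
    [[0, 0.2, 0], [0, 0, 0], 0.5]
  ]
}}

```text
time_s: 29.95
ee_pos: [0.6293, -0.2178, 0.0157]
tcp_rot: [-0.706, -0.014, 0.016, 0.708]
wrist_force: [-6.8, 3.1, 16.9]
grip_width: 0.0119
```

Contact. Release and rise.

>>> {"name": "play_rows", "arguments": {
  "moves": [
    [[0, -0.1, 0], [0, 0, 0], 3.5],
    [[0, -0.1, 0], [0, 0, 0], 3.5],
    [[0, -0.1, 0], [0, 0, 0], 3.5],
    [[0, -0.1, 0], [0, 0, 0], 3.5],
    [[0, -5, 0], [0, 0, 0], 3.5],
    [[0, -11, 0], [0, 0, 0], 3.5],
    [[0, -17, -1], [0, 0, 0], 4],
    [[0, -18, -7], [0, 0, 0], 4],
    [[0, -18, -7], [0, 0, 0], 4]
  ]
}}

```text
time_s: 31.08
ee_pos: [0.6311, -0.296, 0.1981]
tcp_rot: [0.709, 0.012, -0.012, -0.705]
wrist_force: [-1.4, -0.5, -0.6]
grip_width: 0.0403
```

```bash
python3 - <<'E'
from h import *
s=st(); grab('wrist','w30.png')
s=bot.sense()
for z in (.2,.1,.041): print(rows([.6318,.1130,z],s,down(.117)))
E
```

```text
31.075 [ 0.6311 -0.296   0.1981] phi 0.034 f [-1.4 -0.5 -0.6] w 0.0403 loc [ 0.018  -0.3997  0.1981]
(array([ 1.52, -0.38, 40.5 ]), array([ 0.001, -0.08 , -0.002]))
(array([ 1.54,  9.62, 40.5 ]), array([ 0.001, -0.08 , -0.002]))
(array([ 1.55, 15.52, 40.51]), array([ 0.001, -0.08 , -0.002]))
```

View pics/w30.png

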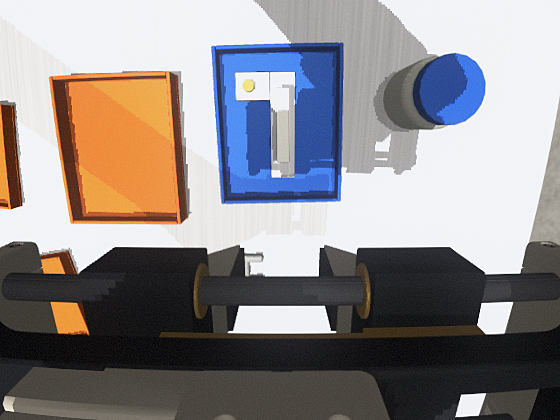

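```bash
python3 - <<'E'
from h import *
_,im,d=grab('scene','s31.png'); W=cloud('scene',d); L=np.array([loc(p) for p in W.reshape(-1,3)]).reshape(W.shape)
hsv=cv2.cvtColor(im,cv2.COLOR_BGR2HSV)
m=(cv2.inRange(hsv,(105,120,40),(130,255,255))>0)&(L[...,2]>.12)&(abs(L[...,0])<.14)&(L[...,1]>0)&(L[...,1]<.25)
P=L[m]; print(len(P),P.min(0),P.max(0)); 
for y in np.arange(.04,.2,.01):
    q=P[abs(P[:,1]-y)<.005]
    if len(q): print(round(y,2),len(q),q.min(0).round(3),q.max(0).round(3))
cv2.imwrite('pics/s31z.png',cv2.resize(im[60:310,220:470],(600,600)))
m=(L[...,2]>.12)&(abs(L[...,0]+.08)<.05)&(L[...,1]>.08)&(L[...,1]<.2);P=L[m]
for z in np.arange(.12,.3,.02):
    q=P[abs(P[:,2]-z)<.005]
    if len(q): print('lid',round(z,2),len(q),np.percentile(q[:,1],[5,50,95]).round(3))
E
```

```text
326 [-0.07116482  0.09353238  0.16544348] [0.08689817 0.14988265 0.32228051]
0.09 9 [0.07  0.094 0.293] [0.084 0.095 0.303]
0.1 79 [0.068 0.095 0.291] [0.085 0.105 0.322]
0.11 32 [0.068 0.105 0.302] [0.087 0.115 0.31 ]
0.12 46 [-0.071  0.115  0.165] [0.085 0.125 0.309]
0.13 85 [-0.054  0.125  0.21 ] [0.086 0.135 0.306]
0.14 59 [0.03  0.135 0.272] [0.087 0.145 0.304]
0.15 16 [0.069 0.145 0.287] [0.086 0.15  0.302]
lid 0.12 34 [0.103 0.105 0.106]
lid 0.14 72 [0.107 0.108 0.11 ]
lid 0.16 74 [0.111 0.112 0.114]
lid 0.18 73 [0.114 0.117 0.118]
lid 0.2 83 [0.119 0.121 0.123]
lid 0.22 88 [0.123 0.125 0.127]
lid 0.24 83 [0.127 0.129 0.13 ]
lid 0.26 90 [0.129 0.131 0.133]
lid 0.28 7 [0.134 0.135 0.139]
```

View pics/s31z.png

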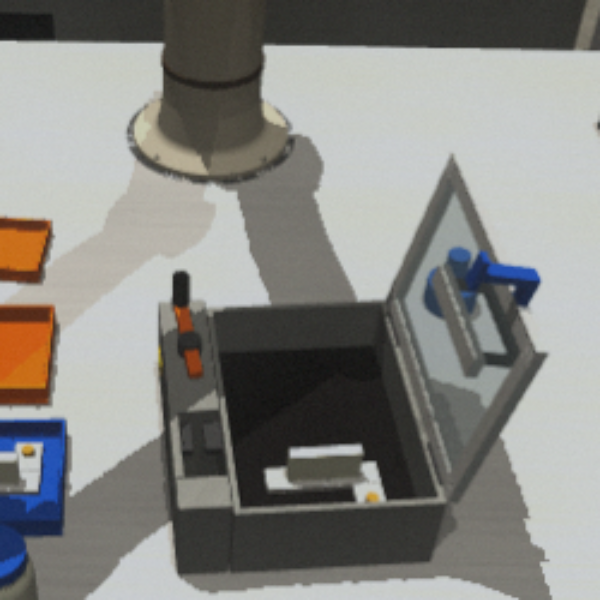

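```bash
python3 - <<'E'
from h import *
s=st(); g=np.array([.6318,.1130]); l=loc([*g,0]); print('grasp loc',l)
for y,z in [(-.25,.19),(-.14,.125),(-.1,.115)]: print(y,z,rows(w(l[0],y,z),s,down(.117)))
E
```

```text
31.175 [ 0.6318 -0.2893  0.1953] phi 0.039 f [-0.3  0.2  0.1] w 0.04 loc [ 0.0194 -0.3931  0.1953]
grasp loc [0.0546904  0.00772334 0.        ]
-0.25 0.19 (array([ 2.83,  0.55, 14.46]), array([-0.002, -0.078, -0.003]))
-0.14 0.125 (array([ 2.32,  7.08, 25.44]), array([-0.002, -0.078, -0.003]))
-0.1 0.115 (array([ 2.12,  8.08, 29.43]), array([-0.002, -0.078, -0.003]))
```

>>> {"name": "play_rows", "arguments": {
  "moves": [
    [[2, 0, 6], [0, -0.078, 0], 4],
    [[2.8, 0.5, 12], [0, -0.078, 0], 4],
    [[2.6, 3, 18], [0, -0.078, 0], 4],
    [[2.4, 6, 22.5], [0, -0.078, 0], 4],
    [[2.1, 8, 27], [0, -0.078, 0], 4],
    [[2.1, 8, 27], [0, -0.078, 0], 4]
  ]
}}

```text
time_s: 31.92
ee_pos: [0.6392, -0.0095, 0.1122]
tcp_rot: [-0.703, -0.042, 0.048, 0.708]
wrist_force: [-1.2, 0.1, -0.2]
grip_width: 0.0399
```

```bash
python3 - <<'E'
from h import *
s=st(); lx=.0547
for y,z in [(-.085,.113),(-.06,.108),(-.03,.088),(.0077,.08),(.0077,.041)]: print(y,z,rows(w(lx,y,z),s,down(.117)))
E
```

```text
31.925 [ 0.6392 -0.0095  0.1122] phi 0.128 f [-1.2  0.1 -0.2] w 0.0399 loc [ 0.0513 -0.115   0.1122]
-0.085 0.113 (array([ 0.45, -0.06,  2.99]), array([-0.007,  0.011, -0.009]))
-0.06 0.108 (array([0.56, 0.46, 5.48]), array([-0.007,  0.011, -0.009]))
-0.03 0.088 (array([0.69, 2.48, 8.46]), array([-0.007,  0.011, -0.009]))
0.0077 0.08 (array([ 0.85,  3.3 , 12.22]), array([-0.007,  0.011, -0.009]))
0.0077 0.041 (array([ 0.88,  7.2 , 12.2 ]), array([-0.007,  0.011, -0.009]))
```

>>> {"name": "play_rows", "arguments": {
  "moves": [
    [[0.4, -0.1, 3], [0, 0.01, -0.01], 4],
    [[0.55, 0.3, 5.5], [0, 0.01, -0.01], 4],
    [[0.7, 2.3, 8.5], [0, 0.01, -0.01], 4],
    [[0.85, 3.2, 12.2], [0, 0.01, -0.01], 4],
    [[0.85, 3.3, 12.2], [0, 0.01, -0.01], 4],
    [[0.85, 3.3, 12.2], [0, 0.01, -0.01], 4]
  ]
}}

```text
time_s: 32.67
ee_pos: [0.6312, 0.1124, 0.0789]
tcp_rot: [-0.704, -0.042, 0.042, 0.708]
wrist_force: [0.4, -0.7, 0.3]
grip_width: 0.0401
```

```bash
python3 - <<'E'
from h import *
s=st(); print(rows([.6318,.1130,.041],s,down(.117)))
E
```

```text
32.675 [0.6312 0.1124 0.0789] phi 0.118 f [ 0.4 -0.7  0.3] w 0.0401 loc [0.054  0.0072 0.0789]
(array([0.07, 3.79, 0.03]), array([-0.006,  0.001,  0.   ]))
```

>>> {"name": "play_rows", "arguments": {
  "moves": [
    [[0.1, 2.5, 0], [0, 0, 0], 4],
    [[0.1, 3.8, 0], [0, 0, 0], 4],
    [[0.1, 3.8, 0], [0, 0, 0], 4],
    [[0.1, 3.8, 0], [0, 0, 0], 0.5],
    [[0.1, 3.8, 0], [0, 0, 0], 0.5],
    [[0.1, 3.8, 0], [0, 0, 0], 0.5],
    [[0.1, 3.8, 0], [0, 0, 0], 0.5],
    [[0.1, 3.8, 0], [0, 0, 0], 0.5],
    [[0.1, 3.8, 0], [0, 0, 0], 0.5]
  ],
  "force": 35
}}

```text
time_s: 33.8
ee_pos: [0.6327, 0.113, 0.0415]
tcp_rot: [-0.704, -0.042, 0.041, 0.708]
wrist_force: [0.6, 0.4, 4.3]
grip_width: 0.0118
```

```bash
python3 - <<'E'
from h import *
s=st(); 
for x,y,z in [(.0547,.005,.07),(.05,-.018,.11),(.05,-.018,.155),(.03,-.1,.18),(-.02,-.2,.19)]: print(rows(w(x,y,z),s,down(.117)))
print(rows([.452,-.23,.19],s,down(.025)))
E
```

```text
33.8 [0.6327 0.113  0.0415] phi 0.118 f [0.6 0.4 4.3] w 0.0118 loc [0.0555 0.0076 0.0415]
(array([-0.09, -2.85, -0.24]), array([-0.006,  0.001,  0.001]))
(array([-0.62, -6.87, -2.5 ]), array([-0.006,  0.001,  0.001]))
(array([ -0.62, -11.37,  -2.47]), array([-0.006,  0.001,  0.001]))
(array([ -2.86, -13.92, -10.59]), array([-0.006,  0.001,  0.001]))
(array([ -8.16, -14.99, -20.43]), array([-0.006,  0.001,  0.001]))
(array([-21.96, -15.07, -31.84]), array([-0.006,  0.093,  0.001]))
```

>>> {"name": "play_rows", "arguments": {
  "moves": [
    [[-0.1, -2.9, -0.3], [0, 0, 0], 0.5],
    [[-0.6, -6.9, -2.5], [0, 0, 0], 0.5],
    [[-0.6, -11.4, -2.5], [0, 0, 0], 0.5],
    [[-1, -14.5, -5], [0, 0, 0], 0.5],
    [[-4, -15, -10], [0, 0, 0], 0.5],
    [[-8, -15, -15], [0, 0, 0], 0.5],
    [[-12, -15, -20], [0, 0.05, 0], 0.5],
    [[-16, -15, -25], [0, 0.093, 0], 0.5],
    [[-20, -15, -29], [0, 0.093, 0], 0.5],
    [[-22, -15, -32], [0, 0.093, 0], 0.5],
    [[-22, -15, -32], [0, 0.093, 0], 0.5]
  ]
}}

```text
time_s: 35.17
ee_pos: [0.4491, -0.2348, 0.1891]
tcp_rot: [-0.705, -0.006, 0.007, 0.709]
wrist_force: [0.9, -0.2, -1.9]
grip_width: 0.0117
```

```bash
python3 - <<'E'
from h import *
s=st(); grab('wrist','w35.png')
for z in (.06,.029,.016): print(rows([.452,-.250,z],s,down(.025)))
E
```

```text
35.175 [ 0.4491 -0.2348  0.1891] phi 0.018 f [ 0.9 -0.2 -1.9] w 0.0117 loc [-0.1578 -0.3226  0.1891]
(array([ 0.27, 12.9 , -1.6 ]), array([-0.006, -0.007, -0.001]))
(array([ 0.27, 16.  , -1.62]), array([-0.006, -0.007, -0.001]))
(array([ 0.27, 17.3 , -1.63]), array([-0.006, -0.007, -0.001]))
```

View pics/w35.png

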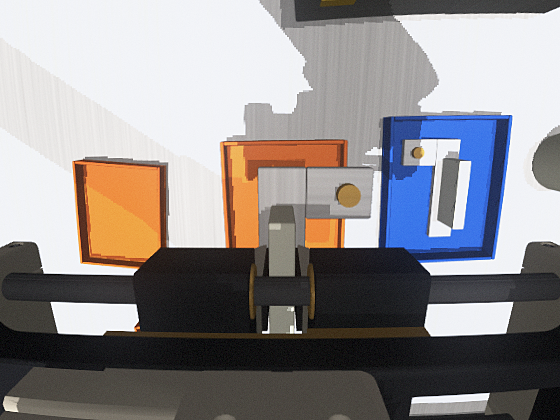

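>>> {"name": "play_rows", "arguments": {
  "moves": [
    [[-0.6, 4, -1.6], [0, 0, 0], 0.5],
    [[-0.7, 10, -1.6], [0, 0, 0], 0.5],
    [[-0.7, 14, -1.6], [0, 0, 0], 0.5],
    [[-0.7, 16, -1.6], [0, 0, 0], 0.5],
    [[-0.7, 16.8, -1.6], [0, 0, 0], 0.5],
    [[-0.7, 16.8, -1.6], [0, 0, 0], 0.5]
  ]
}}

```text
time_s: 35.98
ee_pos: [0.4442, -0.2468, 0.0206]
tcp_rot: [-0.704, -0.008, 0.008, 0.71]
wrist_force: [-0.4, -0.3, -1.3]
grip_width: 0.0115
```

>>> {"name": "play_rows", "arguments": {
  "moves": [
    [[0, 0.3, -0.1], [-0.005, 0, 0], 0.5],
    [[0, 0.5, -0.1], [-0.005, 0, 0], 0.5],
    [[0, 0.6, -0.1], [-0.005, 0, 0], 0.5],
    [[0, 0.6, -0.1], [-0.005, 0, 0], 0.5]
  ]
}}

```text
time_s: 36.48
ee_pos: [0.4449, -0.2479, 0.0155]
tcp_rot: [-0.706, -0.008, 0.008, 0.708]
wrist_force: [-1.0, 0.7, 5.8]
grip_width: 0.0115
```

Contact (5.8 N upward). Release and withdraw.

>>> {"name": "play_rows", "arguments": {
  "moves": [
    [[0, 0, 0], [0, 0, 0], 3.5],
    [[0, 0, 0], [0, 0, 0], 3.5],
    [[0, 0, 0], [0, 0, 0], 3.5],
    [[0, 0, 0], [0, 0, 0], 3.5],
    [[0, -5, 0], [0, 0, 0], 3.5],
    [[0, -11, 0], [0, 0, 0], 3.5],
    [[0, -17, -3], [0, 0, 0], 3.5],
    [[0, -20, -9], [0, 0, 0], 3.5],
    [[0, -20, -15], [0, 0, 0], 3.5],
    [[0, -20, -20], [0, 0, 0], 3.5],
    [[0, -20, -22], [0, 0, 0], 3.5],
    [[0, -20, -22], [0, 0, 0], 3.5]
  ]
}}

```text
time_s: 37.98
ee_pos: [0.4484, -0.4701, 0.2144]
tcp_rot: [-0.706, -0.007, 0.007, 0.708]
wrist_force: [0.6, 0.8, -1.4]
grip_width: 0.0351
```

```bash
python3 - <<'E'
from h import *
s=st(); _,im,d=grab('top','t40.png'); grab('scene','s40.png'); W=cloud('top',d)
for n in ('left_jaw_center','right_jaw_center','jar','nozzle','spanner'):
    print(n,[(np.round(r['position'],4).tolist(),round(float(r['score']),2)) for r in optics.tip_of(n,'top')][:2])
for nm,c0 in (('or',(.453,-.255)),('bl',(.63,-.223))):
    m=(abs(W[...,0]-c0[0])<.06)&(abs(W[...,1]-c0[1])<.07)
    z=W[m][:,2]; m2=m&(abs(W[...,2]-.048)<.008); print(nm,'rib z',np.median(W[m2][:,2]),cv2.minAreaRect((W[m2][:,:2]*1000).astype(np.float32)))
cv2.imwrite('pics/t40z.png',cv2.resize(im[90:290,150:430],(784,560)))
E
```

```text
37.975 [ 0.4484 -0.4701  0.2144] phi 0.02 f [ 0.6  0.8 -1.4] w 0.0351 loc [-0.1793 -0.557   0.2144]
left_jaw_center [([0.6282, -0.2218, 0.0256], 0.9)]
right_jaw_center [([0.4409, -0.2529, 0.0251], 0.87), ([0.5772, 0.1005, -0.0027], 0.19)]
jar [([0.7735, -0.1859, -0.0004], 0.91), ([0.3388, 0.2768, -0.0006], 0.5)]
nozzle [([0.3385, 0.2767, -0.0008], 0.82), ([0.631, -0.2236, 0.03], 0.26)]
spanner [([0.473, -0.0353, 0.1377], 0.74), ([0.5357, -0.3993, 0.0017], 0.57)]
or rib z 0.048512828341038094 ((445.65386962890625, -253.415283203125), (12.669000625610352, 71.17025756835938), 1.3368955850601196)
bl rib z 0.04876676580256534 ((628.38720703125, -224.5282440185547), (14.505610466003418, 66.23486328125), 1.698482871055603)
```

View pics/t40z.png

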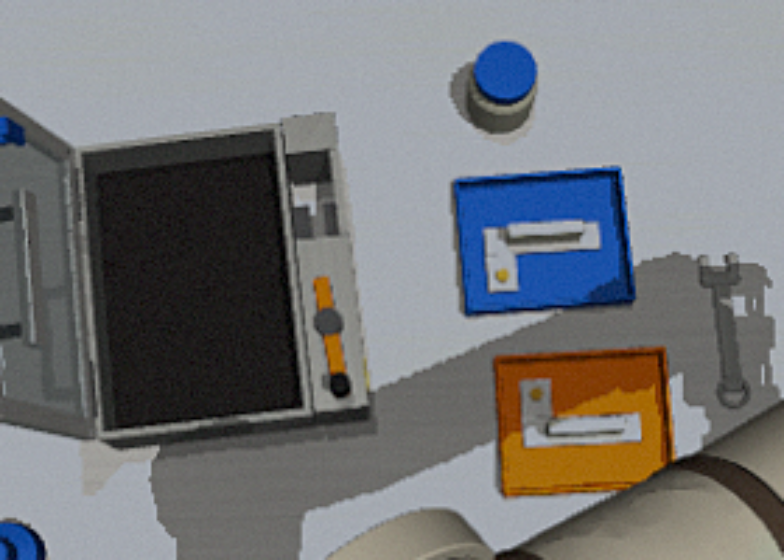

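View pics/s40.png

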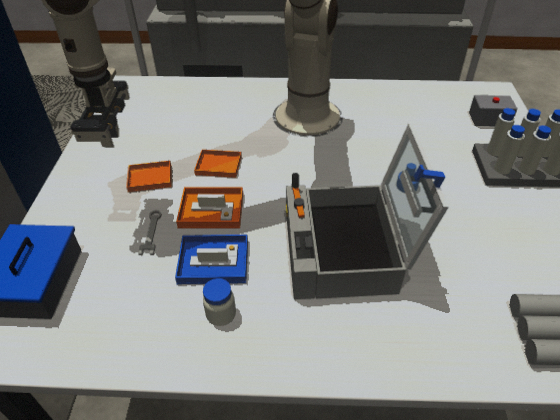

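```bash
python3 -c "
from plant import bot; print(bot.sign_off())"
```

```text
the job is handed in; nothing more can be done
None
```

The job is done and handed in at about 38 s of the 72 s allowed. `sign_off` gave no verdict, so what follows rests on my own measurements.

**Steps in order**
- **Latch:** I swung it to about 1.5 rad, where it pressed on its stop.
- **Lid ajar:** I lifted it to 0.12 rad, measured by depth, and let go.
- **Catch:** I pushed it about 34 mm, to its stop. The lid sank slightly to 0.10 rad during this.
- **Lid open:** I took the lid by its handle to about 1.13 rad, let go, and pushed it on from its inner face. It stands at about 1.76 rad by depth.
- **Jaws:** I set both down in their trays and opened the gripper only after the wrist force showed contact. The left-hand jaw is in the blue tray and the right-hand jaw in the largest orange tray.

**Last checks (top and scene pictures)**
- **Jaws:** Both lie flat, rib up and inside their trays. The rib tops are at 0.0485 m and 0.0488 m, against 0.048 m expected.
- **Bystanders:** Jar, nozzle and spanner are within about 3 mm of where they started.
- **Gripper:** The arm is clear of everything.

**What failed or disagreed**
- **Fingertips:** Depth from both the scene and wrist cameras showed the fingertips about 4 mm behind the TCP, not 17 mm ahead as stated. My first grip on the handle therefore closed on nothing and did not move the lid. I allowed for it from then on.
- **Wrist joint:** One turn of the wrist ran up against the last joint's limit, within range, and I turned the other way.
- **Detector:** Its top result for "spanner" in the last picture was actually the latch. The second result was the real spanner.

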